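# Pack levers to sample and snap the cases shut

## Robot

A 6-joint arm with a two-finger parallel gripper is mounted at the origin on the work surface. World frame = base frame: x ahead of the robot, y to its left, z up, the work surface at z = 0. Lengths are in m, angles in degrees, forces in N, time in s.
With the tool pointing down it reaches from about 0.3 to 0.875 m from the base axis. Payload 6.4 kg.
Tool frame: the origin (TCP) lies between the finger pads; the fingertips stand 22 mm ahead of it and the grasp point (between the pads) lies 3 mm ahead of it (tip_reach is the distance from the TCP to the fingertips, in m); z points along the fingers, y is the line along which they close (so a half turn about z gives the same grasp; the last joint's range is limited). The gripper opens to 88 mm and grips with 3 to 60 N. Pads are 18 mm wide; open, the fingers measure 123 mm over their backs; the gripper's body (75 mm by 187 mm) begins 45 mm behind the grasp point.
Start: joints at [54.299, 10.359, 92.074, -0, 77.567, -11.82], TCP at [0.233, 0.526, 0.261] pointing down, gripper open.
Joint ranges: [-171.53, 171.53], [-51.25, 118.39], [17.06, 147.69], [-65.23, 245.23], [0, 150.52], [-178.68, 178.68]. Speed limits (degrees/s): [147.25, 147.25, 172.46, 180, 180, 180].

## Interface

Orientations are given as [roll, pitch, yaw] about the fixed x, y, z axes, in that order (R = Rz(yaw) Ry(pitch) Rx(roll)).
In Python, from workcell import get_obs, camera, finish_job, trace, tip_reach gives the robot as it stands.
- The arm moves only by the tool apply_moves, never from a script. Its argument "deltas" is a list of rows, each an object with "claw": the opening in per cent of the stroke, from 0 (shut) to 100 (fully open); "slide": the shift along the world's x, y, z in mm, a list of three; "angular": the turn, a rotation vector about the world's x, y, z in rad, a list of three. A call has 1 to 10 rows; each row is the pose to reach, as a shift and turn from the pose commanded when the call began; what a row does not reach only later rows make up. A row lasts 1/12 s, in which the tool goes at most 41.7 mm and 7.16 degrees, less where a joint would pass 70% of its speed; a pose out of reach is approached as far as the arm can. A call with a gripper value outside its range is refused whole. The fingers move at their own pace and stop on an object; "squeeze" is the grip in N (left out, the last holds). Time passes only in rows, so rows that repeat a pose let the fingers close. It gives the time, the measured TCP pose, the force, the opening and the grip force at its end, in the units of the state.
- get_obs(): the state, without advancing time (a new reading comes with each control period).
- camera(name): name is "scene" or "top" or "wrist"; returns a dict with "frame" (400x640x3 uint8, red, green, blue), "fovy" (degrees; the focal length in pixels is half the picture's height over the tangent of half this angle, whatever the lens; pixels are square), "cx", "cy" (the principal point, pixels), "camera_from_world" (4x4, takes a point from world to camera coordinates). Camera axes: x right, y up, looking along -z (the intrinsics and any distortion apply to the point x, -y, -z); pixel columns grow to the right and rows downward; lengths in m; the calibration is good to about 2 mm. A picture is of the moment at which its call begins. There is no depth.
- finish_job(): hands the job in; it is judged then, once.
Trained networks look in a picture, given as the dict that the camera call returned (one of the last four; its "shot" number tells which), for a name from the list of things; names that differ only in an ending like _2 or _b are one class to them, and where a whole thing is asked for, a point or a joint stands for the part that bears it (a point fixed in the world has none). Each returns a list of dicts, best first, with "confidence" (0 to 1); they miss things now and then, are a little off and sometimes report something else, mostly with a low value. They report only what shows in the picture. A call takes as long as a camera call.
- trace(picture, thing): "region" (400x640 bool, what is visible of it) and "bbox" ([left, top, right, bottom] in pixels, round what is visible of it).
The state is a dict: "t": time; "joint_pos": joint angles; "joint_vel": joint speeds; "joint_torque": joint torques, N m; "ee_pos": TCP position; "tcp_rot": TCP orientation; "contact_force": force on the tool from outside, world axes, zero at the start; "torque": the same for the moment, N m; "finger_gap": finger opening in m; "gripper_force": force on a finger pad.
Only numpy, scipy, OpenCV 4.12 (cv2) and the standard library are available. Lean on these libraries where they do the work, as an engineer would, in place of code of your own. Each camera call takes 0.05 s, during which the arm holds its last target. There are 200 camera calls.

## Task

Each of the two packing cases has a sample lever on the white card beside it: take every lever of that same shape out of the bins and put it in that case, leaving the levers that match the sample on the red card in the bins. When a case has all its levers, press its orange cover down until it snaps and stays fully shut. Leave the jar, hammer and tape measure where they are.

Things in the scene. Friction and masses are not known exactly. Their poses are not given: they have to be found in the camera images.
- case_left: left packing case, fixed, grey, 86 (x) x 200 (y) x 48 mm high, walls and floor 5 mm (inside 76 x 190 x 43 mm); origin: centre of its underside. Its cover's hinge line is 48 mm above the underside, 43 mm to -x (robot side) of the centre, parallel to y. A white card beside its -y end holds its sample.
- card_left (a point): centre of the top face of the white card (66 x 72 x 3 mm) fixed beside the left case, axes as the case
- cover_left (a joint): angle of the left cover, rad: 0 shut, 1.9 fully open (starts 1.7 to 1.9, leans back to the robot). Orange plate, 90 mm hinge to free edge, 202 mm wide, lying 48 to 53 mm over the case underside when shut. A weak spring (1 N at the free edge) opens it again unless pressed fully down past a catch (about 2 N more, from 0.12 to 0.05 rad) that then holds it shut
- case_right: right packing case, fixed, grey, 86 (x) x 200 (y) x 48 mm high, walls and floor 5 mm (inside 76 x 190 x 43 mm); origin: centre of its underside. Its cover's hinge line is 48 mm above the underside, 43 mm to -x (robot side) of the centre, parallel to y. A white card beside its +y end holds its sample.
- card_right (a point): centre of the top face of the white card (66 x 72 x 3 mm) fixed beside the right case, axes as the case
- cover_right (a joint): angle of the right cover, rad: 0 shut, 1.9 fully open (starts 1.7 to 1.9, leans back to the robot). Orange plate, 90 mm hinge to free edge, 202 mm wide, lying 48 to 53 mm over the case underside when shut. A weak spring (1 N at the free edge) opens it again unless pressed fully down past a catch (about 2 N more, from 0.12 to 0.05 rad) that then holds it shut
- red_card: fixed red card 72 x 72 x 3 mm between the cases; the kind of lever whose sample lies on it is not wanted. Origin: centre of its underside
- bin_a: green open parts bin, fixed, 158 (x) x 222 (y) x 25 mm high, walls and floor 5 mm; origin: centre of its underside. Holds levers of all kinds, mixed
- bin_b: blue open parts bin, fixed, 158 (x) x 222 (y) x 25 mm high, walls and floor 5 mm; origin: centre of its underside. Holds levers of all kinds, mixed
- sample_rocker: fixed sample of the kind ROCKER: two arms opposite each other, at its own +x and -x, in one straight bar. Same size as the loose ones; lies flat on one of the three cards. Origin: centre of its underside, z up the hub
- sample_bell: fixed sample of the kind BELL CRANK: two arms at a right angle, at its own +x and +y, an L. Same size as the loose ones; lies flat on one of the three cards. Origin: centre of its underside, z up the hub
- sample_spider: fixed sample of the kind SPIDER: three arms 120 degrees apart, the first at its own +x, a Y. Same size as the loose ones; lies flat on one of the three cards. Origin: centre of its underside, z up the hub
- rocker1_mid (a point): loose lever of the kind ROCKER: two arms opposite each other, at its own +x and -x, in one straight bar. Point on the hub axis half-way up (18 mm over the underside), z up the hub. All levers: steel, 110 g; flat arms 11 wide, 8 thick, reaching 28 mm from the centre; foot disc 21 across, 8 thick; round hub 16 mm across standing up in the centre to 36 mm over the underside (grip it above the arms)
- bell1_mid (a point): loose lever of the kind BELL CRANK: two arms at a right angle, at its own +x and +y, an L. Point on the hub axis half-way up (18 mm over the underside), z up the hub. Sizes as for rocker1
- spider1_mid (a point): loose lever of the kind SPIDER: three arms 120 degrees apart, the first at its own +x, a Y. Point on the hub axis half-way up (18 mm over the underside), z up the hub. Sizes as for rocker1
- rocker2_mid (a point): loose lever of the kind ROCKER: two arms opposite each other, at its own +x and -x, in one straight bar. Point on the hub axis half-way up (18 mm over the underside), z up the hub. Sizes as for rocker1
- bell2_mid (a point): loose lever of the kind BELL CRANK: two arms at a right angle, at its own +x and +y, an L. Point on the hub axis half-way up (18 mm over the underside), z up the hub. Sizes as for rocker1
- spider2_mid (a point): loose lever of the kind SPIDER: three arms 120 degrees apart, the first at its own +x, a Y. Point on the hub axis half-way up (18 mm over the underside), z up the hub. Sizes as for rocker1
- rocker3_mid (a point): loose lever of the kind ROCKER: two arms opposite each other, at its own +x and -x, in one straight bar. Point on the hub axis half-way up (18 mm over the underside), z up the hub. Sizes as for rocker1. May be absent
- bell3_mid (a point): loose lever of the kind BELL CRANK: two arms at a right angle, at its own +x and +y, an L. Point on the hub axis half-way up (18 mm over the underside), z up the hub. Sizes as for rocker1. May be absent
- spider3_mid (a point): loose lever of the kind SPIDER: three arms 120 degrees apart, the first at its own +x, a Y. Point on the hub axis half-way up (18 mm over the underside), z up the hub. Sizes as for rocker1. May be absent
- jar_mid (a point): bystander: closed jar 64 mm across, 85 mm high, its centre; leave alone
- hammer_grip (a point): bystander: hammer lying on the bench, point on its handle; leave alone
- tape_mid (a point): bystander: yellow and black tape measure standing on edge, 70 x 35 x 62 mm high, its centre; leave alone

How it is judged:
By the outcome, as a careful person would: the job done as asked, in the order asked, and still so for the second after the job is handed in, with the robot touching nothing.
Of rocker3, bell3, spider3 only 1 to 3 are there at a start; the rules pass over those that are not, and their reading is None.
At some moment in a run one of rocker1, rocker2, bell1, bell2, spider1, spider2 may be knocked a few centimetres aside while the robot is not near it.
It also fails if it takes over 210 s, if anything falls off the work surface, if the arm or the gripper's body presses on something with over 40 N, if the wrist force passes 120 N, or if a joint passes its speed limit or range.

## Working session

There is one attempt and no reset: what is moved stays moved. The work goes in short steps, Python scripts to look and compute and a tool call to move; the robot and the scene stay as the last step left them, time stands still between calls to the robot, and variables do not carry over. Pictures are saved under pics/ and viewed, at most 15 in all, crops included, and the job is handed in when it is done.

Besides the shell and the picture viewer there is one more tool, called after "Emit:" by a JSON object that holds its "fn" and its "kwargs", one argument or row to a line. apply_moves: Moves the arm, as the interface text tells. Its arguments: {"type":"object","properties":{"deltas":{"type":"array"},"squeeze":{"type":"number"}},"required":["deltas"]}

```bash
mkdir -p pics; ls
python3 - <<'E'
from workcell import *
import cv2,numpy as np
o=get_obs();print(o)
for n in("top","scene"):
    p=camera(n);cv2.imwrite(f"pics/{n}0.png",p["frame"][:,:,::-1]);print({k:v for k,v in p.items() if k!="frame"})
E
```

```text
pics
{'t': 0.0, 'joint_pos': array([ 5.42986611e+01,  1.04002741e+01,  9.21311536e+01,  5.24971864e-04,
        7.75669889e+01, -1.18217530e+01]), 'joint_vel': array([ 0.01580134, -0.01930917, -0.05654168, -0.05476224, -0.00492995,
       -0.11942722]), 'joint_torque': array([-1.14191153e-03, -4.33870268e+01, -3.41846716e+01,  7.00823497e-02,
        3.85087018e-02, -1.42260760e-04]), 'ee_pos': array([0.23247201, 0.52537187, 0.25983023]), 'tcp_rot': array([-1.79903776e+02, -2.06639756e-02,  1.56120283e+02]), 'contact_force': array([ 0.3264223 , -0.59209818, -0.94453883]), 'torque': array([ 0.02821023, -0.01608288,  0.01611503]), 'gripper_force': 0.0, 'finger_gap': 0.0876170001174958}
{'fovy': 56.56905962047035, 'cx': 320.17005766619656, 'cy': 203.95079952305312, 'camera_from_world': array([[ 0.02309804, -0.9991825 , -0.03317859,  0.04495493],
       [ 0.98561494,  0.01720156,  0.16812879, -0.51808372],
       [-0.16742063, -0.03658476,  0.98520652, -1.01716072],
       [ 0.        ,  0.        ,  0.        ,  1.        ]]), 'shot': 1}
{'fovy': 54.01011977392992, 'cx': 316.95346313151157, 'cy': 194.0453833254418, 'camera_from_world': array([[-0.59119722,  0.80637874,  0.01546525,  0.28842542],
       [-0.54752628, -0.41535124,  0.72642847,  0.25913539],
       [ 0.59219999,  0.42099486,  0.68706805, -1.41227714],
       [ 0.        ,  0.        ,  0.        ,  1.        ]]), 'shot': 2}
```

View pics/top0.png

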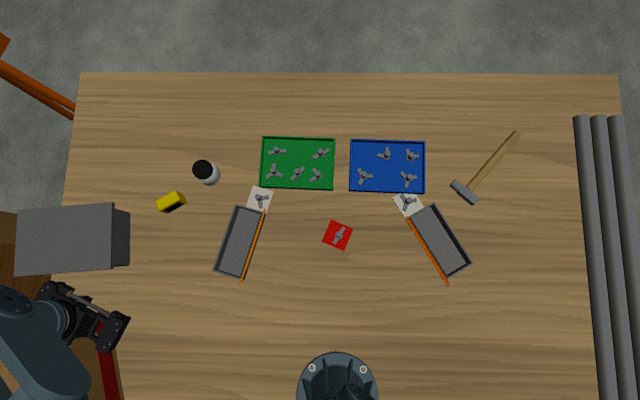

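View pics/scene0.png

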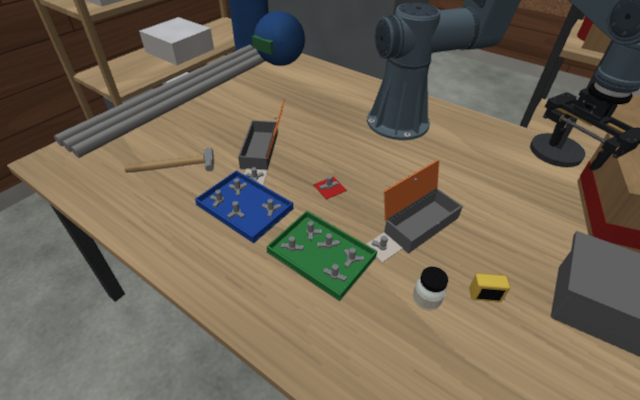

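The red card holds a rocker. The bin contents and cards need a closer look.

```bash
cat > h.py <<'E'
from workcell import *
import numpy as np, cv2
def cam(p):
    T=p["camera_from_world"];f=200/np.tan(np.radians(p["fovy"]/2));return T[:3,:3],T[:3,3],f
def proj(p,X):
    R,t,f=cam(p);c=np.atleast_2d(X)@R.T+t
    return np.c_[p["cx"]+f*c[:,0]/-c[:,2],p["cy"]-f*c[:,1]/-c[:,2]]
def unproj(p,uv,z):
    R,t,f=cam(p);uv=np.atleast_2d(uv);d=np.c_[(uv[:,0]-p["cx"])/f,-(uv[:,1]-p["cy"])/f,-np.ones(len(uv))]@R
    o=-R.T@t;return o+d*((z-o[2])/d[:,2])[:,None]
def save(p,name,box=None,s=1):
    im=p["frame"][:,:,::-1]
    if box:im=im[box[1]:box[3],box[0]:box[2]]
    cv2.imwrite("pics/"+name,cv2.resize(im,None,fx=s,fy=s,interpolation=cv2.INTER_CUBIC))
E
python3 - <<'E'
from h import *
p=camera("top");save(p,"crop.png",(205,130,480,290),2.9)
for n in["rocker1_mid","bell1_mid","spider1_mid","sample_rocker","sample_bell","sample_spider","bin_a","bin_b","case_left","case_right","cover_left","cover_right","red_card"]:
    for d in trace(p,n):
        r=d["region"];c=np.argwhere(r)[:,::-1].mean(0);mr=cv2.minAreaRect(np.argwhere(r)[:,::-1].astype(np.float32))
        print(n,round(d["confidence"],2),c.round(1),unproj(p,c,.01)[0,:2].round(3),np.array(d["bbox"]).round(0),r.sum(), np.round(unproj(p,cv2.boxPoints(mr),.048)[:,:2],3).tolist() if n[:2] in("ca","co","bi") else "")
E
```

```text
rocker1_mid 0.58 [273.8 171.3] [0.62  0.199] [266. 162. 282. 180.] 114 
rocker1_mid 0.55 [277.3 150.5] [0.685 0.191] [269. 147. 286. 158.] 115 
bell1_mid 0.46 [411. 155.] [ 0.676 -0.212] [407. 149. 421. 159.] 93 
spider1_mid 0.64 [407.2 177.6] [ 0.607 -0.2  ] [402. 170. 417. 186.] 103 
spider1_mid 0.48 [410.9 154.8] [ 0.677 -0.212] [404. 148. 420. 159.] 107 
sample_rocker 0.67 [338.1 235.7] [0.43  0.002] [332. 230. 341. 244.] 49 
sample_rocker 0.57 [241.7 235.7] [0.425 0.284] [214. 186. 274. 283.] 2781 
sample_rocker 0.42 [170.4 201.5] [0.523 0.506] [156. 192. 188. 215.] 453 
sample_bell 0.67 [261.1 198.5] [0.536 0.233] [258. 196. 268. 209.] 86 
sample_spider 0.69 [406.7 200.2] [ 0.538 -0.197] [401. 193. 415. 209.] 101 
sample_spider 0.62 [435.8 237.1] [ 0.432 -0.278] [394. 196. 472. 282.] 2853 
sample_spider 0.62 [315.9 174.3] [0.613 0.071] [311. 169. 324. 180.] 87 
bin_a 0.9 [386.9 165.5] [ 0.643 -0.14 ] [349. 139. 426. 194.] 3666 [[0.556, -0.024], [0.719, -0.028], [0.712, -0.251], [0.551, -0.241]]
bin_a 0.65 [297.2 162. ] [0.65  0.129] [261. 135. 339. 191.] 3429 [[0.563, 0.235], [
[... 232 characters left out ...]
 339. 191.] 3429 [[0.563, 0.235], [0.723, 0.237], [0.716, 0.015], [0.557, 0.019]]
case_left 0.76 [241.9 234.9] [0.427 0.284] [212. 187. 270. 280.] 2827 [[0.322, 0.355], [0.585, 0.288], [0.554, 0.19], [0.295, 0.26]]
case_right 0.89 [435.6 236.4] [ 0.434 -0.278] [392. 194. 474. 287.] 2968 [[0.536, -0.144], [0.594, -0.229], [0.352, -0.377], [0.298, -0.295]]
cover_left 0.67 [252.1 244.6] [0.399 0.252] [242. 212. 264. 280.] 205 [[0.304, 0.279], [0.487, 0.228], [0.483, 0.215], [0.301, 0.267]]
cover_right 0.94 [427.2 248.4] [ 0.399 -0.253] [408. 219. 446. 283.] 369 [[0.481, -0.185], [0.489, -0.199], [0.312, -0.303], [0.304, -0.289]]
red_card 0.7 [337.  235.2] [0.432 0.006] [322. 222. 353. 250.] 477
```

View pics/crop.png

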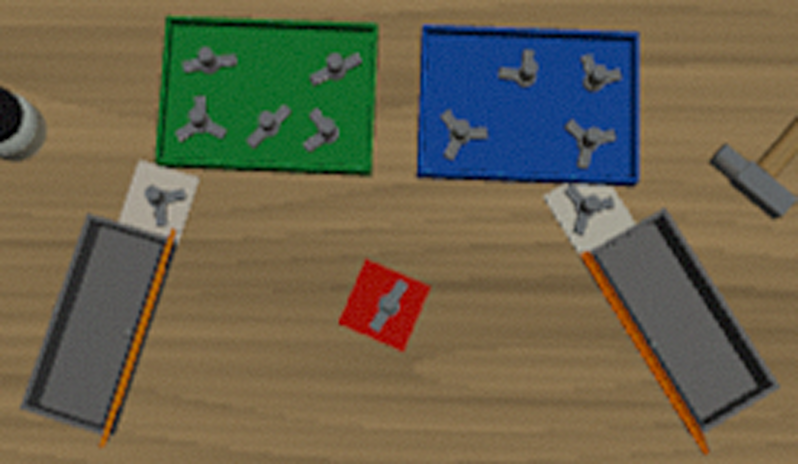

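The levers on the cards are a bell at left, a spider at right and a rocker on red. One blue-bin lever is unclear, so I'll look from above with the wrist camera.

Emit:
{"fn": "apply_moves", "kwargs": {
  "deltas": [
    {"claw":50,"slide":[20,-26,30],"angular":[0,0,-0.11]},
    {"claw":50,"slide":[40,-53,50],"angular":[0,0,-0.22]},
    {"claw":50,"slide":[60,-82,65],"angular":[0,0,-0.33]},
    {"claw":50,"slide":[80,-110,75],"angular":[0,0,-0.44]},
    {"claw":50,"slide":[100,-140,85],"angular":[0,0,-0.55]},
    {"claw":50,"slide":[120,-170,95],"angular":[0,0,-0.66]},
    {"claw":50,"slide":[140,-200,100],"angular":[0,0,-0.77]},
    {"claw":50,"slide":[160,-230,100],"angular":[0,0,-0.88]},
    {"claw":50,"slide":[180,-260,100],"angular":[0,0,-1.0]},
    {"claw":50,"slide":[200,-290,100],"angular":[0,0,-1.1]}
  ],
  "squeeze": 20
}}

```text
t: 1.63
ee_pos: [0.4335, 0.2342, 0.3612]
tcp_rot: [179.9, -0.0, 92.8]
contact_force: [0.2, 0.3, -0.2]
finger_gap: 0.0443
gripper_force: 0.0
```

Emit:
{"fn": "apply_moves", "kwargs": {
  "deltas": [
    {"claw":50,"slide":[20,-30,0],"angular":[0,0,-0.05]},
    {"claw":50,"slide":[40,-60,0],"angular":[0,0,-0.05]},
    {"claw":50,"slide":[60,-90,0],"angular":[0,0,-0.05]},
    {"claw":50,"slide":[80,-120,0],"angular":[0,0,-0.05]},
    {"claw":50,"slide":[100,-150,0],"angular":[0,0,-0.05]},
    {"claw":50,"slide":[120,-180,0],"angular":[0,0,-0.05]},
    {"claw":50,"slide":[140,-210,0],"angular":[0,0,-0.05]},
    {"claw":50,"slide":[160,-235,0],"angular":[0,0,-0.05]},
    {"claw":50,"slide":[160,-235,0],"angular":[0,0,-0.05]},
    {"claw":50,"slide":[160,-235,0],"angular":[0,0,-0.05]}
  ]
}}

```text
t: 2.47
ee_pos: [0.5932, -0.0006, 0.36]
tcp_rot: [-179.9, -0.0, 90.1]
contact_force: [0.5, 0.3, -0.3]
finger_gap: 0.0438
gripper_force: 0.0
```

Run:
```python
from h import *
p=camera("wrist");save(p,"w1.png");R,t,f=cam(p)
o=get_obs();print(o["ee_pos"],o["tcp_rot"],o["t"],-R.T@t,R,f,o["joint_pos"])
for n in["rocker1_mid","bell1_mid","spider1_mid"]:
    for d in trace(p,n):
        r=d["region"];c=np.argwhere(r)[:,::-1].mean(0)
        print(n,round(d["confidence"],2),c.round(1),unproj(p,c,.01)[0,:2].round(3),r.sum())
```

```text
[5.92613060e-01 5.90876801e-04 3.60246324e-01] [-1.79936458e+02 -3.58516252e-02  9.01647191e+01] 2.5167 [0.59335082 0.08014816 0.48450516] [[ 9.99998949e-01  1.21869291e-03 -7.85471462e-04]
 [-1.40170834e-03  9.51106957e-01 -3.08858530e-01]
 [ 3.70663670e-04  3.08859307e-01  9.51107665e-01]] 327.1268361732096 [-1.14196747e+01  9.00153931e+00  8.22238321e+01  2.23658299e-02
  8.88440762e+01 -1.15848784e+01]
rocker1_mid 0.66 [392.6  10.3] [0.686 0.181] 306
rocker1_mid 0.22 [375.3 234.5] [ 0.68  -0.133] 306
bell1_mid 0.63 [362.5 274. ] [ 0.663 -0.204] 17
spider1_mid 0.81 [328.2 271.1] [ 0.606 -0.199] 395
```

View pics/w1.png

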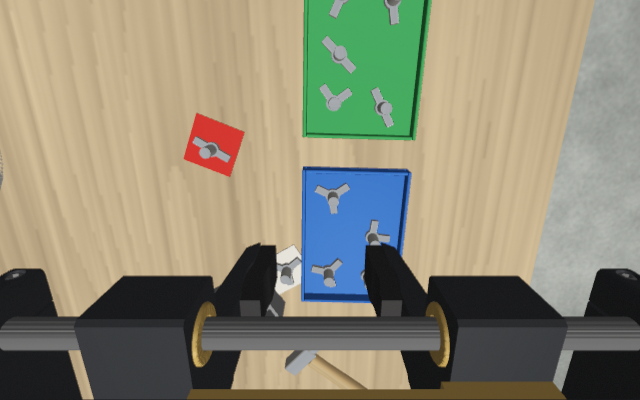

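Green bin: a bell at about (334,100), rockers at (383,108) and (340,55), the rest at the image edge. Blue bin: spiders at (332,198) and (328,272), a bell at (375,237); the fourth lever is hidden by a finger. I'll shift toward blue, and write a silhouette-fit to get exact poses and kinds.

Emit:
{"fn": "apply_moves", "kwargs": {
  "deltas": [
    {"claw":50,"slide":[0,-35,0],"angular":[0,0,0]},
    {"claw":50,"slide":[0,-70,0],"angular":[0,0,0]},
    {"claw":50,"slide":[0,-105,0],"angular":[0,0,0]},
    {"claw":50,"slide":[0,-130,0],"angular":[0,0,0]},
    {"claw":50,"slide":[0,-130,0],"angular":[0,0,0]},
    {"claw":50,"slide":[0,-130,0],"angular":[0,0,0]}
  ]
}}

```text
t: 3.17
ee_pos: [0.5924, -0.1292, 0.3609]
tcp_rot: [180.0, -0.0, 90.2]
contact_force: [-0.7, 0.5, 0.4]
finger_gap: 0.0439
gripper_force: 0.0
```

```bash
cat >> h.py <<'E'
ARMS={"rocker":(0,180),"bell":(0,90),"spider":(0,120,240)}
c36=np.radians(np.arange(0,360,20))
def hull(m,p,X):
    cv2.fillConvexPoly(m,cv2.convexHull((proj(p,X)*16).round().astype(np.int32)),1,shift=4)
def cyl(x,y,z0,z1,r):
    q=np.c_[x+r*np.cos(c36),y+r*np.sin(c36)];return np.r_[np.c_[q,q[:,:1]*0+z0],np.c_[q,q[:,:1]*0+z1]]
def render(p,kind,x,y,yaw,z0):
    m=np.zeros((400,640),np.uint8)
    hull(m,p,cyl(x,y,z0,z0+.036,.008));hull(m,p,cyl(x,y,z0,z0+.008,.0105))
    for a in ARMS[kind]:
        a=np.radians(a+yaw);c,s=np.cos(a),np.sin(a)
        hull(m,p,[[x+u*c-v*s,y+u*s+v*c,z] for u in(0,.028) for v in(-.0055,.0055) for z in(z0,z0+.008)])
    return m
BINS={"green":np.array([[.5635,.235],[.721,.237],[.7165,.017],[.557,.018]]),"blue":np.array([[.556,-.024],[.719,-.028],[.712,-.251],[.551,-.243]])}
def levers(p,z0=.005,polys=BINS,sat=90,amin=40,exclude=None):
    "fit each grey blob inside the polygons"
    hsv=cv2.cvtColor(p["frame"],cv2.COLOR_RGB2HSV);out=[]
    for b,P in polys.items():
        m=np.zeros((400,640),np.uint8);c=P.mean(0);Q=c+(P-c)*.97
        cv2.fillPoly(m,[proj(p,np.c_[Q,[.012]*len(Q)]).round().astype(np.int32)],1)
        g=(m>0)&(hsv[...,1]<sat)&(hsv[...,2]>50)
        n,L,S,C=cv2.connectedComponentsWithStats(g.astype(np.uint8))
        for i in range(1,n):
            if S[i,4]<amin:continue
            T=(L==i);x,y=unproj(p,C[i],z0+.01)[0,:2];best=[]
            for k in ARMS:
                for yw in range(0,360,15):
                    best.append((iou(p,k,(x,y,yw),z0,T),k,(x,y,yw)))
            best.sort(key=lambda q:-q[0]);fin={}
            for s,k,q in best[:12]:
                st=[.004,.004,8]
                while st[0]>.0004:
                    imp=False
                    for j in range(3):
                        for sg in(-1,1):
                            r=list(q);r[j]+=sg*st[j];v=iou(p,k,r,z0,T)
                            if v>s:s,q,imp=v,r,True
                    if not imp:st=[a/2 for a in st]
                if s>fin.get(k,(0,))[0]:fin[k]=(s,q)
            k=max(fin,key=lambda a:fin[a][0])
            out.append((b,k,np.array(fin[k][1]).round(4),S[i,4],{a:round(fin[a][0],2) for a in fin}))
    return out
def iou(p,k,q,z0,T):
    m=render(p,k,*q,z0)>0;return (m&T).sum()/((m|T).sum()+1e-9)
E
python3 - <<'E'
from h import *
p=camera("wrist");save(p,"w2.png")
print(get_obs()["ee_pos"])
for l in levers(p):print(*l)
print()
for l in levers(camera("top")):print(*l)
E
```

```text
[ 0.59258292 -0.12819046  0.36097437]
green rocker [5.62e-01 4.95e-02 9.00e+01] 246 {'rocker': np.float64(0.52), 'bell': np.float64(0.38)}
green bell [ 0.6111  0.0676 45.    ] 99 {'bell': np.float64(0.97), 'rocker': np.float64(0.41)}
green rocker [6.794e-01 6.190e-02 1.140e+02] 345 {'rocker': np.float64(0.92), 'bell': np.float64(0.89)}
blue rocker [ 0.5618 -0.0991 89.    ] 808 {'rocker': np.float64(0.25), 'bell': np.float64(0.17), 'spider': np.float64(0.15)}
blue spider [ 0.6116 -0.0689 35.    ] 510 {'spider': np.float64(0.9), 'bell': np.float64(0.67)}
blue spider [ 0.6787 -0.1338 99.    ] 396 {'spider': np.float64(0.62), 'rocker': np.float64(0.59), 'bell': np.float64(0.58)}
blue spider [ 0.6053 -0.1999 46.    ] 428 {'spider': np.float64(0.85), 'bell': np.float64(0.66)}
blue bell [ 6.709e-01 -2.071e-01  2.870e+02] 346 {'spider': np.float64(0.61), 'bell': np.float64(0.84), 'rocker': np.float64(0.63)}

green rocker [ 0.6828  0.192  94.    ] 95 {'rocker': np.float64(0.77), 'bell': np.float64(0.57)}
green rocker [6.782e-01 6.170e-02 1.180e+02] 98 {'rocker': np.float64(0.8), 'bell': np.float64(0.59)}
green spider [0.6189 0.1997 8.    ] 114 {'spider': np.float64(0.79), 'bell': np.float64(0.71)}
green rocker [6.159e-01 1.283e-01 1.350e+02] 94 {'rocker': np.float64(0.8), 'bell': np.float64(0.58)}
green bell [ 0.6087  0.0661 30.    ] 86 {'spider': np.float64(0.57), 'bell': np.float64(0.77), 'rocker': np.float64(0.55)}
blue spider [ 0.6335 -0.1447 15.    ] 2856 {'spider': np.float64(0.06)}
```

View pics/w2.png

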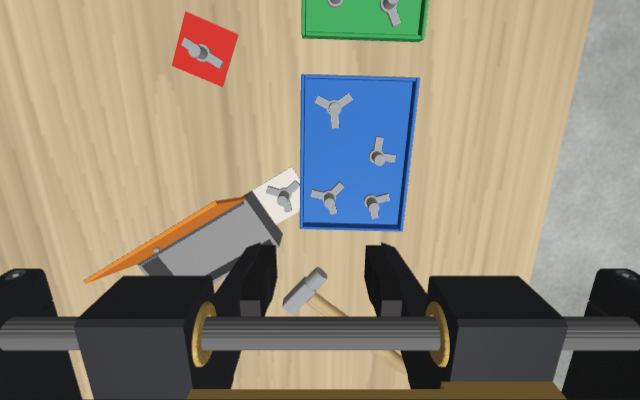

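Clear view: blue holds spiders at (334,108) and (328,198), and bells at (380,157) and (374,203). So there are 3 bells (2 blue, 1 green), 3 spiders (2 blue, 1 green) and 3 rockers. Next the case poses.

```bash
cat >> h.py <<'E'
def case_model(p,X):
    "outer rim corners"
    x,y,a=X;c,s=np.cos(a),np.sin(a)
    return proj(p,[[x+u*c-v*s,y+u*s+v*c,.048] for u,v in((43,-100),(43,100),(-43,100),(-43,-100)) for u,v in[(u/1e3,v/1e3)]])
E
python3 - <<'E'
from h import *
from scipy.optimize import least_squares
f0=cv2.imread("pics/top0.png")[:,:,::-1]
p=camera("top") # static calibration
L=np.array([[90,214],[23,407],[103,430],[175,238]])/2.9+[205,130]   # -> (+x,-y),(+x,+y),(-x,+y),(-x,-y)
Rr=np.array([[775,387],[665,210],[590,253],[703,430]])/2.9+[205,130] # (+x,-y),(+x,+y),(-x,+y),(-x,-y)
for n,q,g in(("L",L,(.43,.28,1.3)),("R",Rr,(.43,-.28,-1.0))):
    r=least_squares(lambda X:(case_model(p,X)-q).ravel(),g);print(n,r.x,np.degrees(r.x[2]),np.abs(r.fun).max())
    c,s=np.cos(r.x[2]),np.sin(r.x[2])
    for v in(-.06,0,.06):print((r.x[0]+.003*c-v*s).round(4),(r.x[1]+.003*s+v*c).round(4))
E
```

```text
L [0.40764888 0.28246414 1.28436983] 73.58897036992306 1.503926269361159
0.4661 0.2684
0.4085 0.2853
0.3509 0.3023
R [ 0.42153933 -0.28012903 -1.03006506] -59.018380497231824 1.4549435919872167
0.3716 -0.3136
0.4231 -0.2827
0.4745 -0.2518
```

```bash
sed -i 's/sat=90/sat=110/; s/\*\.97/*.94/; s/\[\.012\]/[.005]/; s/hsv\[\.\.\.,2\]>50/(p["frame"][...,0]>65)/' h.py
python3 - <<'E'
from h import *
p=camera("wrist");print(get_obs()["ee_pos"])
for l in levers(p):print(*l)
print(unproj(p,[[376,159],[371,206],[334,109]],.041).round(4))
E
```

```text
[ 0.59282369 -0.12745016  0.36100893]
green rocker [5.632e-01 5.230e-02 9.000e+01] 167 {'rocker': np.float64(0.37), 'bell': np.float64(0.27)}
green bell [ 0.6106  0.0674 45.    ] 133 {'bell': np.float64(0.98), 'rocker': np.float64(0.47)}
green rocker [6.798e-01 6.150e-02 1.150e+02] 390 {'rocker': np.float64(0.94), 'bell': np.float64(0.88)}
blue rocker [ 0.5569 -0.1335 89.    ] 541 {'rocker': np.float64(0.18), 'bell': np.float64(0.13)}
blue spider [ 0.6112 -0.0684 34.    ] 519 {'spider': np.float64(0.91), 'bell': np.float64(0.67)}
blue spider [ 0.6786 -0.1339 98.    ] 402 {'spider': np.float64(0.63), 'rocker': np.float64(0.6), 'bell': np.float64(0.6)}
blue spider [ 0.6057 -0.1999 46.    ] 445 {'spider': np.float64(0.88), 'bell': np.float64(0.67)}
blue bell [ 6.700e-01 -2.065e-01  2.870e+02] 355 {'spider': np.float64(0.62), 'bell': np.float64(0.88), 'rocker': np.float64(0.63)}
[[ 0.6698 -0.1332  0.041 ]
 [ 0.6666 -0.2017  0.041 ]
 [ 0.6108 -0.0672  0.041 ]]
```

```bash
python3 - <<'E'
s=open("h.py").read()
s=s.replace('best.append((iou(p,k,(x,y,yw),z0,T),k,(x,y,yw)))','''w=np.radians(yw+45);e=.009*(k=="bell");q=(x-e*np.cos(w),y-e*np.sin(w),yw);best.append((iou(p,k,q,z0,T),k,q))''').replace("best[:12]","best[:15]")
open("h.py","w").write(s)
E
python3 - <<'E'
from h import *
p=camera("wrist")
for l in levers(p):print(*l)
E
```

```text
green rocker [5.632e-01 5.230e-02 9.000e+01] 167 {'rocker': np.float64(0.37), 'bell': np.float64(0.3)}
green rocker [6.106e-01 6.790e-02 9.200e+01] 133 {'rocker': np.float64(0.48)}
green rocker [6.793e-01 6.150e-02 1.140e+02] 389 {'rocker': np.float64(0.94), 'bell': np.float64(0.9)}
blue rocker [ 0.56   -0.1488 82.    ] 533 {'rocker': np.float64(0.2), 'bell': np.float64(0.13), 'spider': np.float64(0.15)}
blue spider [ 0.6112 -0.0681 34.    ] 518 {'spider': np.float64(0.92), 'bell': np.float64(0.67)}
blue bell [  0.6737  -0.1358 -11.    ] 402 {'bell': np.float64(0.88), 'spider': np.float64(0.63), 'rocker': np.float64(0.6)}
blue spider [ 0.6063 -0.1999 46.    ] 443 {'spider': np.float64(0.88), 'bell': np.float64(0.75), 'rocker': np.float64(0.56)}
blue bell [ 6.704e-01 -2.072e-01  2.880e+02] 351 {'bell': np.float64(0.86), 'spider': np.float64(0.61), 'rocker': np.float64(0.63)}
```

Emit:
{"fn": "apply_moves", "kwargs": {
  "deltas": [
    {"claw":41,"slide":[30,-2,-30],"angular":[0,0,-0.12]},
    {"claw":41,"slide":[60,-5,-60],"angular":[0,0,-0.24]},
    {"claw":41,"slide":[81,-7,-95],"angular":[0,0,-0.36]},
    {"claw":41,"slide":[81,-7,-130],"angular":[0,0,-0.48]},
    {"claw":41,"slide":[81,-7,-165],"angular":[0,0,-0.52]},
    {"claw":41,"slide":[81,-7,-200],"angular":[0,0,-0.52]},
    {"claw":41,"slide":[81,-7,-235],"angular":[0,0,-0.52]},
    {"claw":41,"slide":[81,-7,-265],"angular":[0,0,-0.52]},
    {"claw":41,"slide":[81,-7,-285],"angular":[0,0,-0.52]},
    {"claw":41,"slide":[81,-7,-300],"angular":[0,0,-0.52]}
  ]
}}

```text
t: 4.25
ee_pos: [0.6725, -0.1344, 0.0577]
tcp_rot: [-179.8, 0.0, 60.5]
contact_force: [0.6, 0.1, 0.7]
finger_gap: 0.0365
gripper_force: 0.0
```

Emit:
{"fn": "apply_moves", "kwargs": {
  "deltas": [
    {"claw":41,"slide":[0,0,-10],"angular":[0,0,0]},
    {"claw":41,"slide":[0,0,-20],"angular":[0,0,0]},
    {"claw":41,"slide":[0,0,-20],"angular":[0,0,0]},
    {"claw":10,"slide":[0,0,-20],"angular":[0,0,0]},
    {"claw":10,"slide":[0,0,-20],"angular":[0,0,0]},
    {"claw":10,"slide":[0,0,-20],"angular":[0,0,0]},
    {"claw":10,"slide":[0,0,-20],"angular":[0,0,0]},
    {"claw":10,"slide":[0,0,-20],"angular":[0,0,0]}
  ]
}}

```text
t: 4.92
ee_pos: [0.6747, -0.1366, 0.0423]
tcp_rot: [179.9, -0.0, 60.4]
contact_force: [0.0, -0.8, 4.8]
finger_gap: 0.0153
gripper_force: 20.0
```

Emit:
{"fn": "apply_moves", "kwargs": {
  "deltas": [
    {"claw":10,"slide":[0,0,35],"angular":[0,0,0]},
    {"claw":10,"slide":[0,0,75],"angular":[0,0,0]},
    {"claw":10,"slide":[-15,20,110],"angular":[0,0,0.03]},
    {"claw":10,"slide":[-35,45,140],"angular":[0,0,0.06]},
    {"claw":10,"slide":[-55,75,160],"angular":[0,0,0.09]},
    {"claw":10,"slide":[-77,105,180],"angular":[0,0,0.12]},
    {"claw":10,"slide":[-99,135,190],"angular":[0,0,0.15]},
    {"claw":10,"slide":[-121,165,190],"angular":[0,0,0.18]},
    {"claw":10,"slide":[-143,195,190],"angular":[0,0,0.21]},
    {"claw":10,"slide":[-165,225,190],"angular":[0,0,0.23]}
  ]
}}

```text
t: 5.75
ee_pos: [0.5075, 0.09, 0.2312]
tcp_rot: [179.9, -0.0, 73.7]
contact_force: [0.7, 1.4, -0.9]
finger_gap: 0.015
gripper_force: 20.0
```

Emit:
{"fn": "apply_moves", "kwargs": {
  "deltas": [
    {"claw":10,"slide":[-22,30,0],"angular":[0,0,0]},
    {"claw":10,"slide":[-44,60,0],"angular":[0,0,0]},
    {"claw":10,"slide":[-66,90,0],"angular":[0,0,0]},
    {"claw":10,"slide":[-88,120,0],"angular":[0,0,0]},
    {"claw":10,"slide":[-110,150,0],"angular":[0,0,0]},
    {"claw":10,"slide":[-130,178,0],"angular":[0,0,0]},
    {"claw":10,"slide":[-148,201,0],"angular":[0,0,0]},
    {"claw":10,"slide":[-158,213,0],"angular":[0,0,0]},
    {"claw":10,"slide":[-158,213,0],"angular":[0,0,0]}
  ]
}}

```text
t: 6.5
ee_pos: [0.3485, 0.3037, 0.2308]
tcp_rot: [-180.0, -0.0, 73.8]
contact_force: [-0.6, 0.8, -1.2]
finger_gap: 0.0153
gripper_force: 20.0
```

Run:
```python
from h import *
o=get_obs();print(o["ee_pos"],o["tcp_rot"],o["finger_gap"])
p=camera("wrist");X=(.4076,.2825,1.2844)
im=p["frame"][:,:,::-1].copy();cv2.polylines(im,[case_model(p,X).round().astype(int)],True,(0,255,255),1)
cv2.imwrite("pics/w3.png",im)
```

```text
[0.34850319 0.30372223 0.23079205] [-1.79961165e+02 -3.71456318e-02  7.38334445e+01] 0.015290714329668754
```

View pics/w3.png

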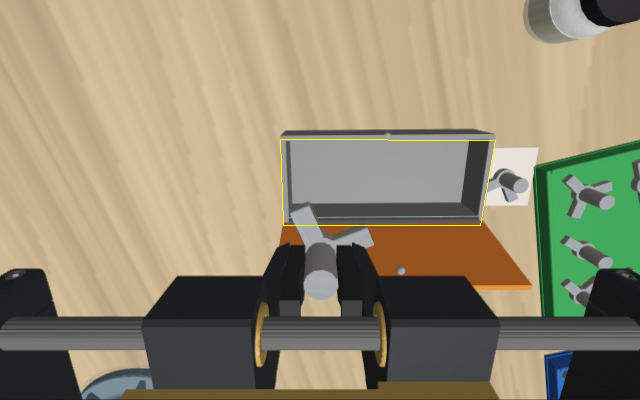

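The outline matches in length but the case sits about 4 mm further toward its +x; correcting and lowering.

Emit:
{"fn": "apply_moves", "kwargs": {
  "deltas": [
    {"claw":10,"slide":[1,4,-30],"angular":[0,0,0]},
    {"claw":10,"slide":[1,4,-60],"angular":[0,0,0]},
    {"claw":10,"slide":[1,4,-90],"angular":[0,0,0]},
    {"claw":10,"slide":[1,4,-120],"angular":[0,0,0]},
    {"claw":10,"slide":[1,4,-145],"angular":[0,0,0]},
    {"claw":10,"slide":[1,4,-165],"angular":[0,0,0]},
    {"claw":10,"slide":[1,4,-178],"angular":[0,0,0]},
    {"claw":10,"slide":[1,4,-187],"angular":[0,0,0]},
    {"claw":10,"slide":[1,4,-187],"angular":[0,0,0]},
    {"claw":10,"slide":[1,4,-187],"angular":[0,0,0]}
  ]
}}

```text
t: 7.38
ee_pos: [0.3525, 0.3053, 0.0438]
tcp_rot: [180.0, 0.0, 73.6]
contact_force: [-0.5, -1.0, -0.4]
finger_gap: 0.0155
gripper_force: 20.0
```

Emit:
{"fn": "apply_moves", "kwargs": {
  "deltas": [
    {"claw":36,"slide":[0,0,0],"angular":[0,0,0]},
    {"claw":36,"slide":[0,0,0],"angular":[0,0,0]},
    {"claw":36,"slide":[0,0,0],"angular":[0,0,0]},
    {"claw":36,"slide":[0,0,0],"angular":[0,0,0]},
    {"claw":36,"slide":[0,0,20],"angular":[0,0,0]},
    {"claw":36,"slide":[0,0,55],"angular":[0,0,0]},
    {"claw":36,"slide":[0,0,95],"angular":[0,0,0]},
    {"claw":36,"slide":[10,-10,135],"angular":[0,0,0]},
    {"claw":36,"slide":[30,-35,165],"angular":[0,0,0]},
    {"claw":36,"slide":[50,-65,187],"angular":[0,0,0]}
  ]
}}

```text
t: 8.22
ee_pos: [0.4011, 0.2439, 0.2328]
tcp_rot: [179.8, -0.2, 73.8]
contact_force: [1.1, -0.2, 1.2]
finger_gap: 0.0317
gripper_force: 0.0
```

Run:
```python
from h import *
o=get_obs();print(o["ee_pos"],o["tcp_rot"],o["t"])
p=camera("top")
for l in levers(p):print(*l)
p=camera("wrist");save(p,"w4.png")
```

```text
[0.40106415 0.24390173 0.23277674] [179.761216    -0.18272012  73.82164585] 8.2167
green rocker [ 0.6844  0.1916 98.    ] 86 {'rocker': np.float64(0.67), 'bell': np.float64(0.5), 'spider': np.float64(0.47)}
green rocker [6.784e-01 5.860e-02 1.160e+02] 88 {'rocker': np.float64(0.72), 'bell': np.float64(0.55), 'spider': np.float64(0.45)}
green spider [0.6185 0.1994 9.    ] 107 {'spider': np.float64(0.73), 'bell': np.float64(0.67)}
green rocker [6.183e-01 1.277e-01 1.370e+02] 92 {'rocker': np.float64(0.76), 'spider': np.float64(0.46), 'bell': np.float64(0.54)}
green bell [ 0.6099  0.066  36.    ] 82 {'bell': np.float64(0.73), 'spider': np.float64(0.53), 'rocker': np.float64(0.5)}
blue bell [ 6.693e-01 -2.090e-01  2.870e+02] 83 {'bell': np.float64(0.68), 'spider': np.float64(0.51)}
blue spider [ 0.6097 -0.0694 31.    ] 112 {'spider': np.float64(0.77), 'bell': np.float64(0.68)}
blue spider [ 0.6031 -0.2001 45.    ] 105 {'spider': np.float64(0.69), 'bell': np.float64(0.64)}
blue rocker [ 0.5559 -0.1942 96.    ] 47 {'rocker': np.float64(0.33), 'bell': np.float64(0.24), 'spider': np.float64(0.24)}
```

View pics/w4.png

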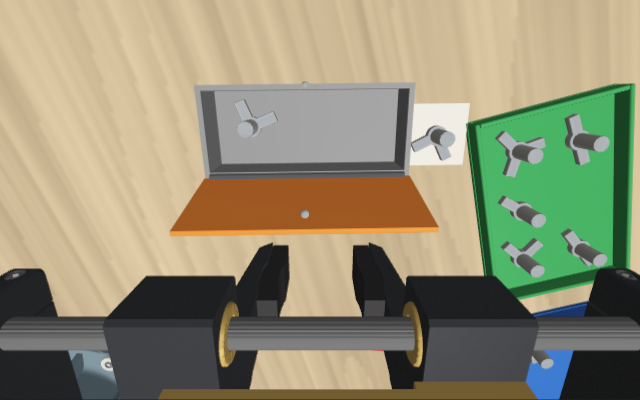

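The bell lies flat in the left slot, at about (245,125). Next is the green bell at (0.610, 0.067).

Emit:
{"fn": "apply_moves", "kwargs": {
  "deltas": [
    {"claw":41,"slide":[30,-25,0],"angular":[0,0,0]},
    {"claw":41,"slide":[60,-50,0],"angular":[0,0,0]},
    {"claw":41,"slide":[90,-75,0],"angular":[0,0,0]},
    {"claw":41,"slide":[120,-100,0],"angular":[0,0,0]},
    {"claw":41,"slide":[150,-125,-15],"angular":[0,0,0]},
    {"claw":41,"slide":[180,-150,-40],"angular":[0,0,0]},
    {"claw":41,"slide":[208,-174,-70],"angular":[0,0,0]},
    {"claw":41,"slide":[208,-174,-105],"angular":[0,0,0]},
    {"claw":41,"slide":[208,-174,-140],"angular":[0,0,0]},
    {"claw":41,"slide":[208,-174,-165],"angular":[0,0,0]}
  ]
}}

```text
t: 9.15
ee_pos: [0.606, 0.0691, 0.0592]
tcp_rot: [-179.7, 0.0, 73.5]
contact_force: [-0.6, 0.2, -1.1]
finger_gap: 0.0361
gripper_force: 0.0
```

Emit:
{"fn": "apply_moves", "kwargs": {
  "deltas": [
    {"claw":41,"slide":[0,0,-15],"angular":[0,0,0]},
    {"claw":41,"slide":[0,0,-25],"angular":[0,0,0]},
    {"claw":41,"slide":[0,0,-25],"angular":[0,0,0]},
    {"claw":10,"slide":[0,0,-25],"angular":[0,0,0]},
    {"claw":10,"slide":[0,0,-25],"angular":[0,0,0]},
    {"claw":10,"slide":[0,0,-25],"angular":[0,0,0]},
    {"claw":10,"slide":[0,0,-25],"angular":[0,0,0]},
    {"claw":10,"slide":[0,0,-25],"angular":[0,0,0]}
  ]
}}

```text
t: 9.82
ee_pos: [0.6087, 0.0693, 0.04]
tcp_rot: [179.9, -0.0, 73.6]
contact_force: [-0.5, 0.8, 3.1]
finger_gap: 0.0151
gripper_force: 20.0
```

Emit:
{"fn": "apply_moves", "kwargs": {
  "deltas": [
    {"claw":10,"slide":[0,0,35],"angular":[0,0,0]},
    {"claw":10,"slide":[0,0,75],"angular":[0,0,0]},
    {"claw":10,"slide":[-15,16,110],"angular":[0,0,0]},
    {"claw":10,"slide":[-35,38,140],"angular":[0,0,0]},
    {"claw":10,"slide":[-60,66,165],"angular":[0,0,0]},
    {"claw":10,"slide":[-85,94,185],"angular":[0,0,0]},
    {"claw":10,"slide":[-110,122,190],"angular":[0,0,0]},
    {"claw":10,"slide":[-135,150,190],"angular":[0,0,0]},
    {"claw":10,"slide":[-160,178,190],"angular":[0,0,0]},
    {"claw":10,"slide":[-185,205,190],"angular":[0,0,0]}
  ]
}}

```text
t: 10.65
ee_pos: [0.4216, 0.2753, 0.2295]
tcp_rot: [180.0, -0.0, 73.6]
contact_force: [0.4, 0.6, -0.7]
finger_gap: 0.0154
gripper_force: 20.0
```

Emit:
{"fn": "apply_moves", "kwargs": {
  "deltas": [
    {"claw":10,"slide":[-15,17,0],"angular":[0,0,0]},
    {"claw":10,"slide":[-15,17,0],"angular":[0,0,0]},
    {"claw":10,"slide":[-15,17,-30],"angular":[0,0,0]},
    {"claw":10,"slide":[-15,17,-65],"angular":[0,0,0]},
    {"claw":10,"slide":[-15,17,-100],"angular":[0,0,0]},
    {"claw":10,"slide":[-15,17,-130],"angular":[0,0,0]},
    {"claw":10,"slide":[-15,17,-155],"angular":[0,0,0]},
    {"claw":10,"slide":[-15,17,-175],"angular":[0,0,0]},
    {"claw":10,"slide":[-15,17,-188],"angular":[0,0,0]},
    {"claw":10,"slide":[-15,17,-188],"angular":[0,0,0]}
  ]
}}

```text
t: 11.48
ee_pos: [0.4073, 0.2901, 0.0388]
tcp_rot: [-179.8, 0.1, 73.6]
contact_force: [-0.1, -0.5, 0.0]
finger_gap: 0.0153
gripper_force: 20.0
```

Emit:
{"fn": "apply_moves", "kwargs": {
  "deltas": [
    {"claw":10,"slide":[0,0,0],"angular":[0,0,0]},
    {"claw":36,"slide":[0,0,0],"angular":[0,0,0]},
    {"claw":36,"slide":[0,0,0],"angular":[0,0,0]},
    {"claw":36,"slide":[0,0,0],"angular":[0,0,0]},
    {"claw":36,"slide":[0,0,0],"angular":[0,0,0]},
    {"claw":36,"slide":[0,0,20],"angular":[0,0,0]},
    {"claw":36,"slide":[0,0,55],"angular":[0,0,0]},
    {"claw":36,"slide":[0,0,95],"angular":[0,0,0]},
    {"claw":36,"slide":[10,-15,135],"angular":[0,0,0]},
    {"claw":36,"slide":[30,-40,170],"angular":[0,0,0]}
  ]
}}

```text
t: 12.32
ee_pos: [0.4343, 0.2563, 0.2082]
tcp_rot: [179.9, -0.1, 73.8]
contact_force: [1.7, 0.0, 0.9]
finger_gap: 0.0318
gripper_force: 0.0
```

Run:
```python
from h import *
o=get_obs();print(o["ee_pos"],o["tcp_rot"],o["t"])
p=camera("top")
for l in levers(p):print(*l)
p=camera("wrist");save(p,"w5.png")
```

```text
[0.43427632 0.25633428 0.20822339] [ 1.79914733e+02 -1.01434339e-01  7.38070838e+01] 12.3167
green rocker [ 0.6834  0.1916 98.    ] 88 {'rocker': np.float64(0.69), 'bell': np.float64(0.51), 'spider': np.float64(0.48)}
green rocker [6.785e-01 6.100e-02 1.190e+02] 90 {'rocker': np.float64(0.73), 'bell': np.float64(0.55), 'spider': np.float64(0.46)}
green spider [0.6184 0.1994 8.    ] 108 {'spider': np.float64(0.74), 'bell': np.float64(0.66)}
green rocker [6.165e-01 1.276e-01 1.390e+02] 90 {'rocker': np.float64(0.76), 'bell': np.float64(0.55), 'spider': np.float64(0.46)}
blue bell [ 6.693e-01 -2.059e-01  2.870e+02] 82 {'bell': np.float64(0.68), 'spider': np.float64(0.51)}
blue spider [ 0.6097 -0.0694 31.    ] 112 {'spider': np.float64(0.77), 'bell': np.float64(0.68)}
blue spider [ 0.6029 -0.1998 44.    ] 108 {'spider': np.float64(0.7), 'bell': np.float64(0.65)}
blue rocker [ 0.5585 -0.1964 95.    ] 50 {'rocker': np.float64(0.31), 'bell': np.float64(0.24)}
```

View pics/w5.png

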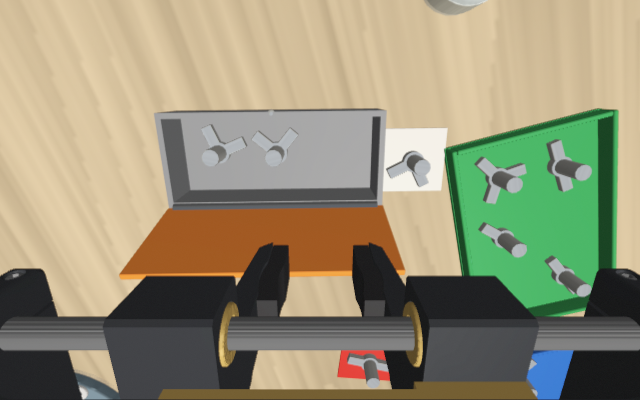

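Emit:
{"fn": "apply_moves", "kwargs": {
  "deltas": [
    {"claw":41,"slide":[17,-34,10],"angular":[0,0,0]},
    {"claw":41,"slide":[34,-68,20],"angular":[0,0,-0.05]},
    {"claw":41,"slide":[51,-102,20],"angular":[0,0,-0.1]},
    {"claw":41,"slide":[68,-136,20],"angular":[0,0,-0.15]},
    {"claw":41,"slide":[85,-170,20],"angular":[0,0,-0.2]},
    {"claw":41,"slide":[102,-204,20],"angular":[0,0,-0.25]},
    {"claw":41,"slide":[119,-238,20],"angular":[0,0,-0.3]},
    {"claw":41,"slide":[136,-272,20],"angular":[0,0,-0.35]},
    {"claw":41,"slide":[153,-306,20],"angular":[0,0,-0.41]},
    {"claw":41,"slide":[170,-340,20],"angular":[0,0,-0.41]}
  ]
}}

```text
t: 13.25
ee_pos: [0.6051, -0.0861, 0.2242]
tcp_rot: [-179.9, 0.0, 49.9]
contact_force: [0.6, -0.6, -0.3]
finger_gap: 0.0362
gripper_force: 0.0
```

Emit:
{"fn": "apply_moves", "kwargs": {
  "deltas": [
    {"claw":41,"slide":[16,-32,0],"angular":[0,0,0]},
    {"claw":41,"slide":[32,-64,-15],"angular":[0,0,0]},
    {"claw":41,"slide":[48,-94,-35],"angular":[0,0,0]},
    {"claw":41,"slide":[60,-116,-60],"angular":[0,0,0]},
    {"claw":41,"slide":[60,-116,-90],"angular":[0,0,0]},
    {"claw":41,"slide":[60,-116,-120],"angular":[0,0,0]},
    {"claw":41,"slide":[60,-116,-145],"angular":[0,0,0]},
    {"claw":41,"slide":[60,-116,-165],"angular":[0,0,0]},
    {"claw":41,"slide":[60,-116,-182],"angular":[0,0,0]},
    {"claw":41,"slide":[60,-116,-192],"angular":[0,0,0]}
  ]
}}

```text
t: 14.08
ee_pos: [0.6639, -0.1998, 0.0343]
tcp_rot: [-179.8, 0.1, 50.1]
contact_force: [-37.7, 17.0, 81.5]
finger_gap: 0.036
gripper_force: 40.4
```

Emit:
{"fn": "apply_moves", "kwargs": {
  "deltas": [
    {"claw":41,"slide":[0,0,0],"angular":[0,0,0]},
    {"claw":10,"slide":[0,0,0],"angular":[0,0,0]},
    {"claw":10,"slide":[0,0,0],"angular":[0,0,0]},
    {"claw":10,"slide":[0,0,0],"angular":[0,0,0]},
    {"claw":10,"slide":[0,0,0],"angular":[0,0,0]},
    {"claw":10,"slide":[0,0,0],"angular":[0,0,0]}
  ]
}}

```text
t: 14.58
ee_pos: [0.6673, -0.2022, 0.0354]
tcp_rot: [179.6, -0.1, 50.1]
contact_force: [2.1, -2.9, 5.9]
finger_gap: 0.0152
gripper_force: 20.7
```

The last descent went about 6 mm deeper than I planned, because the command lagged, and it pressed on the lever. From here on I'll settle and re-read the pose before descending. The grip is good, so I'm lifting.

Emit:
{"fn": "apply_moves", "kwargs": {
  "deltas": [
    {"claw":10,"slide":[0,0,30],"angular":[0,0,0]},
    {"claw":10,"slide":[0,0,65],"angular":[0,0,0]},
    {"claw":10,"slide":[0,0,100],"angular":[0,0,0.05]},
    {"claw":10,"slide":[-10,24,130],"angular":[0,0,0.1]},
    {"claw":10,"slide":[-23,55,155],"angular":[0,0,0.15]},
    {"claw":10,"slide":[-36,86,175],"angular":[0,0,0.2]},
    {"claw":10,"slide":[-49,117,190],"angular":[0,0,0.25]},
    {"claw":10,"slide":[-62,148,195],"angular":[0,0,0.3]},
    {"claw":10,"slide":[-75,179,195],"angular":[0,0,0.35]},
    {"claw":10,"slide":[-88,209,195],"angular":[0,0,0.41]}
  ]
}}

```text
t: 15.42
ee_pos: [0.576, 0.0101, 0.2282]
tcp_rot: [180.0, -0.0, 73.8]
contact_force: [0.0, 0.6, -1.0]
finger_gap: 0.0153
gripper_force: 20.6
```

Emit:
{"fn": "apply_moves", "kwargs": {
  "deltas": [
    {"claw":10,"slide":[-13,31,0],"angular":[0,0,0]},
    {"claw":10,"slide":[-26,62,0],"angular":[0,0,0]},
    {"claw":10,"slide":[-39,93,0],"angular":[0,0,0]},
    {"claw":10,"slide":[-52,124,0],"angular":[0,0,0]},
    {"claw":10,"slide":[-65,155,0],"angular":[0,0,0]},
    {"claw":10,"slide":[-78,186,0],"angular":[0,0,0]},
    {"claw":10,"slide":[-91,217,0],"angular":[0,0,0]},
    {"claw":10,"slide":[-102,244,0],"angular":[0,0,0]},
    {"claw":10,"slide":[-112,264,0],"angular":[0,0,0]},
    {"claw":10,"slide":[-112,264,0],"angular":[0,0,0]}
  ]
}}

```text
t: 16.25
ee_pos: [0.4622, 0.2756, 0.2274]
tcp_rot: [-179.9, -0.0, 73.8]
contact_force: [0.2, -1.1, -1.3]
finger_gap: 0.0152
gripper_force: 20.6
```

Emit:
{"fn": "apply_moves", "kwargs": {
  "deltas": [
    {"claw":10,"slide":[0,0,0],"angular":[0,0,0]},
    {"claw":10,"slide":[0,0,0],"angular":[0,0,0]},
    {"claw":10,"slide":[0,0,0],"angular":[0,0,0]}
  ]
}}

```text
t: 16.5
ee_pos: [0.4652, 0.2714, 0.2278]
tcp_rot: [-180.0, 0.0, 73.6]
contact_force: [0.4, -0.8, -0.8]
finger_gap: 0.0153
gripper_force: 20.6
```

Emit:
{"fn": "apply_moves", "kwargs": {
  "deltas": [
    {"claw":10,"slide":[1,1,-30],"angular":[0,0,0]},
    {"claw":10,"slide":[1,1,-60],"angular":[0,0,0]},
    {"claw":10,"slide":[1,1,-90],"angular":[0,0,0]},
    {"claw":10,"slide":[1,1,-120],"angular":[0,0,0]},
    {"claw":10,"slide":[1,1,-150],"angular":[0,0,0]},
    {"claw":10,"slide":[1,1,-170],"angular":[0,0,0]},
    {"claw":10,"slide":[1,1,-182],"angular":[0,0,0]},
    {"claw":10,"slide":[1,1,-190],"angular":[0,0,0]},
    {"claw":10,"slide":[1,1,-190],"angular":[0,0,0]},
    {"claw":10,"slide":[1,1,-190],"angular":[0,0,0]}
  ]
}}

```text
t: 17.33
ee_pos: [0.4667, 0.2731, 0.0387]
tcp_rot: [180.0, -0.0, 73.6]
contact_force: [0.4, 0.2, -1.0]
finger_gap: 0.0154
gripper_force: 20.7
```

Emit:
{"fn": "apply_moves", "kwargs": {
  "deltas": [
    {"claw":34,"slide":[0,0,0],"angular":[0,0,0]},
    {"claw":34,"slide":[0,0,0],"angular":[0,0,0]},
    {"claw":34,"slide":[0,0,0],"angular":[0,0,0]},
    {"claw":34,"slide":[0,0,0],"angular":[0,0,0]},
    {"claw":34,"slide":[0,0,20],"angular":[0,0,0]},
    {"claw":34,"slide":[0,0,55],"angular":[0,0,0]},
    {"claw":34,"slide":[0,0,95],"angular":[0,0,0]},
    {"claw":34,"slide":[0,-15,135],"angular":[0,0,0]},
    {"claw":34,"slide":[-15,-40,170],"angular":[0,0,0]},
    {"claw":34,"slide":[-15,-60,190],"angular":[0,0,0]}
  ]
}}

```text
t: 18.17
ee_pos: [0.4505, 0.2134, 0.2316]
tcp_rot: [179.8, -0.1, 73.7]
contact_force: [0.7, 1.1, 0.2]
finger_gap: 0.03
gripper_force: 0.0
```

Emit:
{"fn": "apply_moves", "kwargs": {
  "deltas": [
    {"claw":34,"slide":[0,0,0],"angular":[0,0,0]},
    {"claw":34,"slide":[0,0,0],"angular":[0,0,0]}
  ]
}}

```text
t: 18.33
ee_pos: [0.4519, 0.213, 0.2301]
tcp_rot: [179.8, -0.1, 73.5]
contact_force: [-0.6, -1.1, -0.2]
finger_gap: 0.0298
gripper_force: 0.0
```

Run:
```python
from h import *
o=get_obs();print(o["ee_pos"],o["tcp_rot"],o["t"])
p=camera("top")
for l in levers(p):print(*l)
p=camera("wrist");save(p,"w6.png")
```

```text
[0.45190695 0.21296511 0.2300937 ] [ 1.79763312e+02 -1.35292819e-01  7.35229656e+01] 18.3333
green rocker [ 0.6825  0.1919 95.    ] 87 {'rocker': np.float64(0.71), 'bell': np.float64(0.52), 'spider': np.float64(0.44)}
green rocker [6.785e-01 5.970e-02 1.190e+02] 90 {'rocker': np.float64(0.73), 'bell': np.float64(0.56), 'spider': np.float64(0.47)}
green bell [6.160e-01 2.032e-01 2.620e+02] 96 {'spider': np.float64(0.65), 'bell': np.float64(0.66), 'rocker': np.float64(0.49)}
green rocker [6.163e-01 1.291e-01 1.340e+02] 92 {'rocker': np.float64(0.77), 'bell': np.float64(0.56), 'spider': np.float64(0.46)}
blue spider [ 0.6097 -0.0694 31.    ] 112 {'spider': np.float64(0.77), 'bell': np.float64(0.68)}
blue spider [ 0.6049 -0.2021 46.    ] 106 {'spider': np.float64(0.69), 'bell': np.float64(0.64)}
blue rocker [ 0.5559 -0.1942 96.    ] 46 {'rocker': np.float64(0.33), 'bell': np.float64(0.23)}
```

View pics/w6.png

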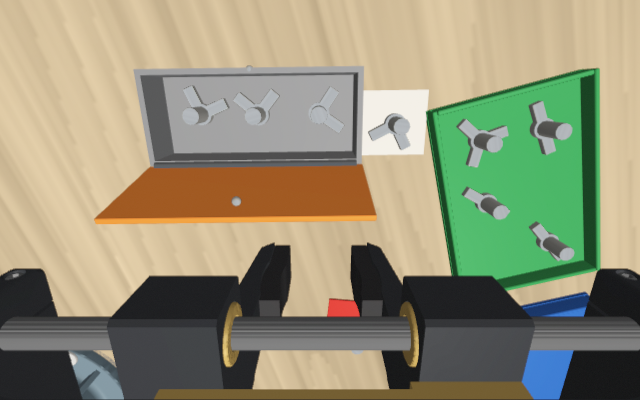

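All three bells lie in the left case, at (195,112), (257,112) and (322,110). I'll close its cover: shut the fingers, go behind the plate, then push it over and down.

Emit:
{"fn": "apply_moves", "kwargs": {
  "deltas": [
    {"claw":0,"slide":[-35,-9,0],"angular":[0,0,0]},
    {"claw":0,"slide":[-70,-18,0],"angular":[0,0,0]},
    {"claw":0,"slide":[-70,-18,0],"angular":[0,0,0]},
    {"claw":0,"slide":[-70,-18,-30],"angular":[0,0,0]},
    {"claw":0,"slide":[-70,-18,-60],"angular":[0,0,0]},
    {"claw":0,"slide":[-70,-18,-85],"angular":[0,0,0]},
    {"claw":0,"slide":[-70,-18,-95],"angular":[0,0,0]},
    {"claw":0,"slide":[-70,-18,-95],"angular":[0,0,0]},
    {"claw":0,"slide":[-70,-18,-95],"angular":[0,0,0]},
    {"claw":0,"slide":[-70,-18,-95],"angular":[0,0,0]}
  ]
}}

```text
t: 19.27
ee_pos: [0.3818, 0.1957, 0.1339]
tcp_rot: [179.9, -0.0, 73.6]
contact_force: [0.7, -0.0, 0.5]
finger_gap: 0.0006
gripper_force: 0.0
```

Emit:
{"fn": "apply_moves", "kwargs": {
  "deltas": [
    {"claw":0,"slide":[3,12,0],"angular":[0,0,0]},
    {"claw":0,"slide":[7,24,0],"angular":[0,0,0]},
    {"claw":0,"slide":[11,36,0],"angular":[0,0,0]},
    {"claw":0,"slide":[14,48,1],"angular":[0,0,0]},
    {"claw":0,"slide":[18,61,2],"angular":[0,0,0]},
    {"claw":0,"slide":[21,70,-2],"angular":[0,0,0]},
    {"claw":0,"slide":[23,79,-7],"angular":[0,0,0]},
    {"claw":0,"slide":[26,87,-14],"angular":[0,0,0]},
    {"claw":0,"slide":[28,94,-21],"angular":[0,0,0]},
    {"claw":0,"slide":[28,94,-21],"angular":[0,0,0]}
  ]
}}

```text
t: 20.1
ee_pos: [0.4084, 0.29, 0.1105]
tcp_rot: [-179.9, 0.1, 73.7]
contact_force: [0.7, 0.2, 0.5]
finger_gap: 0.0007
gripper_force: 0.2
```

Emit:
{"fn": "apply_moves", "kwargs": {
  "deltas": [
    {"claw":0,"slide":[1,5,-9],"angular":[0,0,0]},
    {"claw":0,"slide":[3,10,-18],"angular":[0,0,0]},
    {"claw":0,"slide":[3,12,-25],"angular":[0,0,0]},
    {"claw":0,"slide":[4,14,-31],"angular":[0,0,0]},
    {"claw":0,"slide":[4,14,-35],"angular":[0,0,0]},
    {"claw":0,"slide":[4,14,-37],"angular":[0,0,0]},
    {"claw":0,"slide":[4,14,-38],"angular":[0,0,0]},
    {"claw":0,"slide":[4,14,-38],"angular":[0,0,0]}
  ]
}}

```text
t: 20.77
ee_pos: [0.4128, 0.3032, 0.0751]
tcp_rot: [-180.0, 0.0, 73.6]
contact_force: [-6.4, -3.8, 16.5]
finger_gap: 0.0004
gripper_force: 7.9
```

Emit:
{"fn": "apply_moves", "kwargs": {
  "deltas": [
    {"claw":0,"slide":[0,0,30],"angular":[0,0,0]},
    {"claw":0,"slide":[0,0,65],"angular":[0,0,0]},
    {"claw":0,"slide":[0,-10,100],"angular":[0,0,0]},
    {"claw":41,"slide":[0,-30,130],"angular":[0,0,0]},
    {"claw":41,"slide":[10,-60,145],"angular":[0,0,0]},
    {"claw":41,"slide":[20,-90,155],"angular":[0,0,0]},
    {"claw":41,"slide":[20,-90,155],"angular":[0,0,0]},
    {"claw":41,"slide":[20,-90,155],"angular":[0,0,0]}
  ]
}}

```text
t: 21.43
ee_pos: [0.4338, 0.2122, 0.2296]
tcp_rot: [179.9, -0.1, 73.4]
contact_force: [0.2, -0.3, 0.3]
finger_gap: 0.0319
gripper_force: 0.0
```

Run:
```python
from h import *
o=get_obs();print(o["ee_pos"],o["tcp_rot"],o["t"],o["joint_pos"])
p=camera("wrist");w=p
for l in levers(p):print(*l)
t=camera("top");
for l in levers(t):print(*l)
Rr=(.42154,-.28013,-1.03006)
im=t["frame"][:,:,::-1].copy();s=cv2.resize(im[130:300,200:490],None,fx=2,fy=2,interpolation=cv2.INTER_CUBIC)
w_=cv2.resize(w["frame"][:,:,::-1],(580,362));cv2.imwrite("pics/m7.png",np.vstack([w_[:240],s]))
```

```text
[0.43381033 0.21224702 0.22957854] [ 1.79911548e+02 -6.79846634e-02  7.34203566e+01] 21.4333 [1.19420523e+01 1.22975046e-01 1.06920917e+02 1.83132451e-02
 7.28459294e+01 2.85163637e+01]
green rocker [  0.6846   0.1923 101.    ] 1143 {'rocker': np.float64(0.82), 'spider': np.float64(0.58), 'bell': np.float64(0.66)}
green spider [0.6203 0.1991 2.    ] 1196 {'spider': np.float64(0.88), 'bell': np.float64(0.69), 'rocker': np.float64(0.59)}
green rocker [ 0.5661  0.1505 94.    ] 634 {'rocker': np.float64(0.15), 'bell': np.float64(0.13), 'spider': np.float64(0.12)}
green rocker [6.169e-01 1.284e-01 1.360e+02] 727 {'rocker': np.float64(0.9), 'spider': np.float64(0.57)}
green rocker [6.793e-01 6.020e-02 1.180e+02] 802 {'rocker': np.float64(0.87), 'spider': np.float64(0.58), 'bell': np.float64(0.66)}
blue rocker [ 6.725e-01 -7.820e-02  1.630e+02] 1461 {'rocker': np.float64(0.55), 'bell': np.float64(0.53), 'spider': np.float64(0.5)}
blue rocker [ 5.623e-01 -4.600e-02  1.110e+02] 128 {'rocker': np.float64(0.19), 'bell': np.float64(0.18)}
blue bell [ 6.047e-01 -1.367e-01  1.940e+02] 65 {'rocker'
[... 173 characters left out ...]
pider': np.float64(0.48)}
green rocker [6.784e-01 5.850e-02 1.160e+02] 91 {'rocker': np.float64(0.74), 'bell': np.float64(0.56), 'spider': np.float64(0.47)}
green spider [0.6184 0.2001 8.    ] 108 {'spider': np.float64(0.73), 'bell': np.float64(0.66)}
green rocker [6.152e-01 1.276e-01 1.370e+02] 92 {'rocker': np.float64(0.78), 'bell': np.float64(0.57), 'spider': np.float64(0.46)}
blue spider [ 0.6097 -0.0694 31.    ] 112 {'spider': np.float64(0.77), 'bell': np.float64(0.68)}
blue spider [ 0.606  -0.1998 47.    ] 108 {'spider': np.float64(0.71), 'bell': np.float64(0.65)}
blue rocker [ 0.5589 -0.1992 95.    ] 49 {'rocker': np.float64(0.34), 'bell': np.float64(0.25), 'spider': np.float64(0.19)}
```

View pics/m7.png

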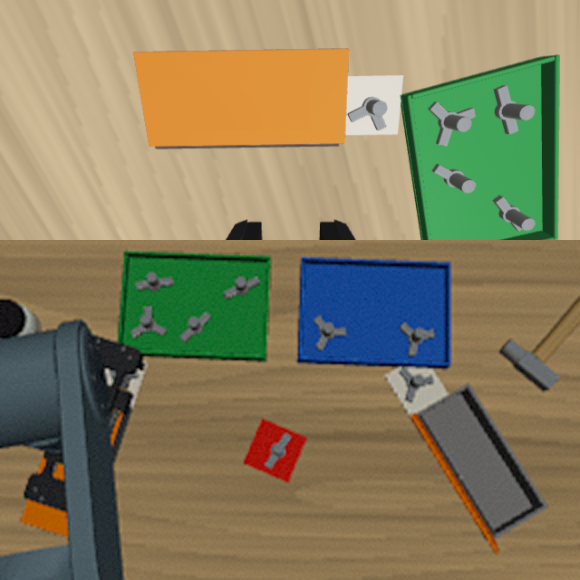

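The left cover is fully shut, lying flat over the case at (240,97). Now the green spider at (0.6195, 0.1995).

Emit:
{"fn": "apply_moves", "kwargs": {
  "deltas": [
    {"claw":41,"slide":[35,-3,0],"angular":[0,0,0]},
    {"claw":41,"slide":[70,-5,0],"angular":[0,0,0]},
    {"claw":41,"slide":[105,-8,-20],"angular":[0,0,0]},
    {"claw":41,"slide":[140,-10,-45],"angular":[0,0,0]},
    {"claw":41,"slide":[170,-12,-70],"angular":[0,0,0]},
    {"claw":41,"slide":[186,-12,-95],"angular":[0,0,0]},
    {"claw":41,"slide":[186,-12,-120],"angular":[0,0,0]},
    {"claw":41,"slide":[186,-12,-140],"angular":[0,0,0]},
    {"claw":41,"slide":[186,-12,-140],"angular":[0,0,0]},
    {"claw":41,"slide":[186,-12,-140],"angular":[0,0,0]}
  ]
}}

```text
t: 22.37
ee_pos: [0.6168, 0.2023, 0.0865]
tcp_rot: [-179.7, 0.1, 73.7]
contact_force: [0.5, 0.6, 1.2]
finger_gap: 0.0362
gripper_force: 0.0
```

Emit:
{"fn": "apply_moves", "kwargs": {
  "deltas": [
    {"claw":41,"slide":[1,-1,-25],"angular":[0,0,0]},
    {"claw":41,"slide":[1,-1,-40],"angular":[0,0,0]},
    {"claw":41,"slide":[1,-1,-46],"angular":[0,0,0]},
    {"claw":41,"slide":[1,-1,-46],"angular":[0,0,0]},
    {"claw":10,"slide":[1,-1,-46],"angular":[0,0,0]},
    {"claw":10,"slide":[1,-1,-46],"angular":[0,0,0]},
    {"claw":10,"slide":[1,-1,-46],"angular":[0,0,0]},
    {"claw":10,"slide":[1,-1,-46],"angular":[0,0,0]},
    {"claw":10,"slide":[1,-1,-46],"angular":[0,0,0]}
  ]
}}

```text
t: 23.12
ee_pos: [0.6207, 0.2004, 0.0444]
tcp_rot: [179.9, -0.1, 73.6]
contact_force: [-1.1, 0.8, 5.6]
finger_gap: 0.0153
gripper_force: 20.0
```

Emit:
{"fn": "apply_moves", "kwargs": {
  "deltas": [
    {"claw":10,"slide":[0,0,30],"angular":[0,0,0]},
    {"claw":10,"slide":[0,0,65],"angular":[0,0,0]},
    {"claw":10,"slide":[0,-10,100],"angular":[0,0,-0.1]},
    {"claw":10,"slide":[-5,-30,130],"angular":[0,0,-0.22]},
    {"claw":10,"slide":[-10,-55,160],"angular":[0,0,-0.34]},
    {"claw":10,"slide":[-20,-80,185],"angular":[0,0,-0.46]},
    {"claw":10,"slide":[-30,-105,190],"angular":[0,0,-0.58]},
    {"claw":10,"slide":[-40,-130,190],"angular":[0,0,-0.7]},
    {"claw":10,"slide":[-50,-155,190],"angular":[0,0,-0.82]},
    {"claw":10,"slide":[-60,-180,190],"angular":[0,0,-0.94]}
  ]
}}

```text
t: 23.95
ee_pos: [0.5592, 0.0192, 0.2334]
tcp_rot: [180.0, -0.0, 19.4]
contact_force: [0.9, -0.5, -2.0]
finger_gap: 0.0152
gripper_force: 20.0
```

Emit:
{"fn": "apply_moves", "kwargs": {
  "deltas": [
    {"claw":10,"slide":[-10,-25,0],"angular":[0,0,-0.12]},
    {"claw":10,"slide":[-20,-50,0],"angular":[0,0,-0.24]},
    {"claw":10,"slide":[-30,-75,0],"angular":[0,0,-0.36]},
    {"claw":10,"slide":[-40,-100,0],"angular":[0,0,-0.48]},
    {"claw":10,"slide":[-50,-125,0],"angular":[0,0,-0.6]},
    {"claw":10,"slide":[-60,-150,0],"angular":[0,0,-0.72]},
    {"claw":10,"slide":[-70,-175,0],"angular":[0,0,-0.84]},
    {"claw":10,"slide":[-80,-200,0],"angular":[0,0,-0.96]},
    {"claw":10,"slide":[-90,-225,0],"angular":[0,0,-1.08]},
    {"claw":10,"slide":[-100,-250,0],"angular":[0,0,-1.2]}
  ]
}}

```text
t: 24.78
ee_pos: [0.4591, -0.2308, 0.2331]
tcp_rot: [180.0, -0.0, -49.3]
contact_force: [-0.0, 0.9, -1.2]
finger_gap: 0.015
gripper_force: 20.0
```

Emit:
{"fn": "apply_moves", "kwargs": {
  "deltas": [
    {"claw":10,"slide":[-20,-25,0],"angular":[0,0,-0.12]},
    {"claw":10,"slide":[-40,-50,0],"angular":[0,0,-0.17]},
    {"claw":10,"slide":[-60,-65,0],"angular":[0,0,-0.17]},
    {"claw":10,"slide":[-75,-75,0],"angular":[0,0,-0.17]},
    {"claw":10,"slide":[-85,-80,0],"angular":[0,0,-0.17]},
    {"claw":10,"slide":[-85,-80,0],"angular":[0,0,-0.17]},
    {"claw":10,"slide":[-85,-80,0],"angular":[0,0,-0.17]}
  ]
}}

```text
t: 25.37
ee_pos: [0.3749, -0.3096, 0.2331]
tcp_rot: [-180.0, -0.0, -58.8]
contact_force: [0.7, 0.0, -1.2]
finger_gap: 0.0151
gripper_force: 20.0
```

Run:
```python
from h import *
o=get_obs();print(o["ee_pos"],o["tcp_rot"],o["finger_gap"],o["t"],o["joint_pos"])
p=camera("wrist");X=(.42154,-.28013,-1.03006)
im=p["frame"][:,:,::-1].copy();cv2.polylines(im,[case_model(p,X).round().astype(int)],True,(0,255,255),1)
cv2.imwrite("pics/w8.png",im)
```

```text
[ 0.37490239 -0.30961737  0.23313704] [-1.79971999e+02 -1.11763482e-02 -5.88094905e+01] 0.015115878439390966 25.3667 [-5.35893022e+01  3.96520391e-01  1.06210236e+02  2.80392766e-02
  7.33795681e+01  9.52121687e+01]
```

View pics/w8.png

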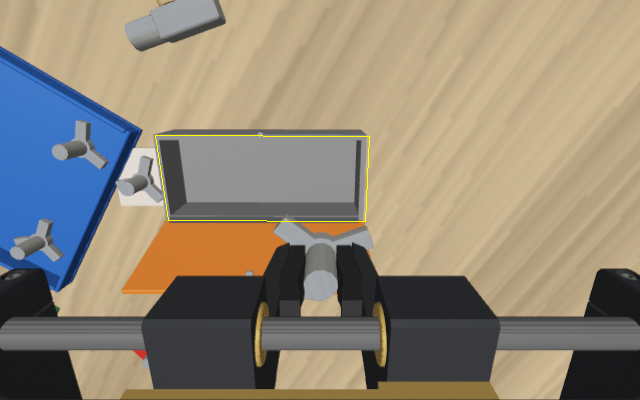

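The outline fits the right case within about 4 mm. Placing the spider in the near slot, then on to the blue spider at (0.611, -0.069).

Emit:
{"fn": "apply_moves", "kwargs": {
  "deltas": [
    {"claw":10,"slide":[-1,-7,-25],"angular":[0,0,0]},
    {"claw":10,"slide":[-1,-7,-60],"angular":[0,0,0]},
    {"claw":10,"slide":[-1,-7,-90],"angular":[0,0,0]},
    {"claw":10,"slide":[-1,-7,-120],"angular":[0,0,0]},
    {"claw":10,"slide":[-1,-7,-150],"angular":[0,0,0]},
    {"claw":10,"slide":[-1,-7,-170],"angular":[0,0,0]},
    {"claw":10,"slide":[-1,-7,-180],"angular":[0,0,0]},
    {"claw":10,"slide":[-1,-7,-187],"angular":[0,0,0]},
    {"claw":10,"slide":[-1,-7,-187],"angular":[0,0,0]},
    {"claw":10,"slide":[-1,-7,-187],"angular":[0,0,0]}
  ]
}}

```text
t: 26.25
ee_pos: [0.3747, -0.3171, 0.0468]
tcp_rot: [-180.0, -0.1, -58.7]
contact_force: [0.8, -0.7, -0.7]
finger_gap: 0.0151
gripper_force: 20.0
```

Emit:
{"fn": "apply_moves", "kwargs": {
  "deltas": [
    {"claw":34,"slide":[0,0,0],"angular":[0,0,0]},
    {"claw":34,"slide":[0,0,0],"angular":[0,0,0]},
    {"claw":34,"slide":[0,0,0],"angular":[0,0,0]},
    {"claw":34,"slide":[0,0,0],"angular":[0,0,0]},
    {"claw":34,"slide":[0,0,20],"angular":[0,0,0]},
    {"claw":34,"slide":[0,0,55],"angular":[0,0,0]},
    {"claw":34,"slide":[0,0,95],"angular":[0,0,0]},
    {"claw":34,"slide":[0,15,135],"angular":[0,0,0]},
    {"claw":34,"slide":[15,40,170],"angular":[0,0,0]},
    {"claw":41,"slide":[35,65,190],"angular":[0,0,0]}
  ]
}}

```text
t: 27.08
ee_pos: [0.4086, -0.2532, 0.2396]
tcp_rot: [-180.0, -0.3, -58.9]
contact_force: [1.2, -1.0, 1.0]
finger_gap: 0.0347
gripper_force: 0.0
```

Emit:
{"fn": "apply_moves", "kwargs": {
  "deltas": [
    {"claw":41,"slide":[25,20,0],"angular":[0,0,0]},
    {"claw":41,"slide":[50,40,0],"angular":[0,0,0]},
    {"claw":41,"slide":[75,60,0],"angular":[0,0,0]},
    {"claw":41,"slide":[75,60,0],"angular":[0,0,0]},
    {"claw":41,"slide":[75,60,0],"angular":[0,0,0]}
  ]
}}

```text
t: 27.5
ee_pos: [0.4841, -0.1912, 0.2358]
tcp_rot: [180.0, -0.0, -58.6]
contact_force: [0.0, -0.5, -0.2]
finger_gap: 0.0361
gripper_force: 0.0
```

Run:
```python
from h import *
o=get_obs();print(o["ee_pos"],o["tcp_rot"],o["t"])
p=camera("wrist");save(p,"w9.png")
for l in levers(p)+[0]+levers(camera("top")):print(l)
```

```text
[ 0.48413767 -0.1911907   0.23581305] [ 1.79990453e+02 -1.64899105e-02 -5.85582632e+01] 27.5
('green', 'rocker', array([6.793e-01, 6.100e-02, 1.160e+02]), np.int32(970), {'rocker': np.float64(0.91), 'spider': np.float64(0.66), 'bell': np.float64(0.7)})
('green', 'spider', array([ 0.6449,  0.1516, 11.    ]), np.int32(3517), {'spider': np.float64(0.3), 'bell': np.float64(0.28), 'rocker': np.float64(0.28)})
('green', 'bell', array([0.5715, 0.137 , 0.    ]), np.int32(130), {'bell': np.float64(0.18), 'rocker': np.float64(0.14), 'spider': np.float64(0.14)})
('blue', 'spider', array([ 0.6055, -0.1995, 46.    ]), np.int32(1062), {'spider': np.float64(0.91), 'bell': np.float64(0.75), 'rocker': np.float64(0.54)})
('blue', 'rocker', array([ 0.5598, -0.1746, 82.    ]), np.int32(974), {'rocker': np.float64(0.2), 'spider': np.float64(0.14), 'bell': np.float64(0.15)})
('blue', 'spider', array([ 0.6112, -0.0686, 36.    ]), np.int32(1002), {'spider': np.float64(0.9), 'bell': np.float64(0.73), 'rocker': np.float64(0.63)})
0
('green', 'rocker', array([ 0.6832,  0.1919, 95.    ]), np.int32(90), {'rocker': np.float64(0.73), 'bell': np.float64(0.5), 'spider': np.float64(0.5)})
('green', 'rocker', array([6.786e-01, 5.960e-02, 1.190e+02]), np.int32(92), {'rocker': np.float64(0.74), 'bell': np.float64(0.46), 'spider': np.float64(0.47)})
('green', 'rocker', array([6.171e-01, 1.277e-01, 1.380e+02]), np.int32(94), {'rocker': np.float64(0.78), 'spider': np.float64(0.46), 'bell': np.float64(0.56)})
('blue', 'spider', array([ 0.6097, -0.0694, 31.    ]), np.int32(112), {'spider': np.float64(0.77), 'bell': np.float64(0.68)})
('blue', 'rocker', array([  0.5637,  -0.225 , 137.    ]), np.int32(44), {'rocker': np.float64(0.38), 'bell': np.float64(0.37)})
```

View pics/w9.png

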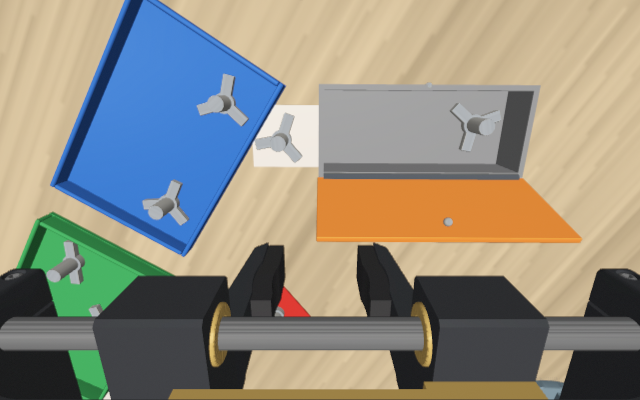

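The first spider lies flat in the right slot, at (478,122). Going to the blue spider at (0.611, -0.069).

Emit:
{"fn": "apply_moves", "kwargs": {
  "deltas": [
    {"claw":41,"slide":[25,24,0],"angular":[0,0,0]},
    {"claw":41,"slide":[50,48,0],"angular":[0,0,0]},
    {"claw":41,"slide":[75,72,-20],"angular":[0,0,0]},
    {"claw":41,"slide":[100,96,-50],"angular":[0,0,0]},
    {"claw":41,"slide":[120,115,-80],"angular":[0,0,0]},
    {"claw":41,"slide":[127,122,-110],"angular":[0,0,0]},
    {"claw":41,"slide":[127,122,-135],"angular":[0,0,0]},
    {"claw":41,"slide":[127,122,-146],"angular":[0,0,0]},
    {"claw":41,"slide":[127,122,-146],"angular":[0,0,0]},
    {"claw":41,"slide":[127,122,-146],"angular":[0,0,0]}
  ]
}}

```text
t: 28.43
ee_pos: [0.6101, -0.0715, 0.09]
tcp_rot: [180.0, 0.0, -58.8]
contact_force: [1.0, -0.4, 0.5]
finger_gap: 0.0358
gripper_force: 0.0
```

Emit:
{"fn": "apply_moves", "kwargs": {
  "deltas": [
    {"claw":41,"slide":[0,0,-20],"angular":[0,0,0]},
    {"claw":41,"slide":[0,0,-35],"angular":[0,0,0]},
    {"claw":41,"slide":[0,0,-47],"angular":[0,0,0]},
    {"claw":41,"slide":[0,0,-47],"angular":[0,0,0]},
    {"claw":10,"slide":[0,0,-47],"angular":[0,0,0]},
    {"claw":10,"slide":[0,0,-47],"angular":[0,0,0]},
    {"claw":10,"slide":[0,0,-47],"angular":[0,0,0]},
    {"claw":10,"slide":[0,0,-47],"angular":[0,0,0]},
    {"claw":10,"slide":[0,0,-47],"angular":[0,0,0]}
  ]
}}

```text
t: 29.18
ee_pos: [0.6116, -0.0706, 0.0441]
tcp_rot: [-179.9, -0.1, -58.7]
contact_force: [-0.9, -0.0, 5.0]
finger_gap: 0.0155
gripper_force: 20.0
```

Emit:
{"fn": "apply_moves", "kwargs": {
  "deltas": [
    {"claw":10,"slide":[0,0,30],"angular":[0,0,0]},
    {"claw":10,"slide":[0,0,65],"angular":[0,0,0]},
    {"claw":10,"slide":[-10,-12,100],"angular":[0,0,0]},
    {"claw":10,"slide":[-30,-34,135],"angular":[0,0,0]},
    {"claw":10,"slide":[-50,-58,165],"angular":[0,0,0]},
    {"claw":10,"slide":[-72,-83,185],"angular":[0,0,0]},
    {"claw":10,"slide":[-95,-109,190],"angular":[0,0,0]},
    {"claw":10,"slide":[-118,-135,190],"angular":[0,0,0]},
    {"claw":10,"slide":[-141,-162,190],"angular":[0,0,0]},
    {"claw":10,"slide":[-164,-189,190],"angular":[0,0,0]}
  ]
}}

```text
t: 30.02
ee_pos: [0.4453, -0.2599, 0.2331]
tcp_rot: [-180.0, -0.0, -58.7]
contact_force: [0.3, -0.3, -1.1]
finger_gap: 0.0154
gripper_force: 20.0
```

Emit:
{"fn": "apply_moves", "kwargs": {
  "deltas": [
    {"claw":10,"slide":[-15,-17,0],"angular":[0,0,0]},
    {"claw":10,"slide":[-22,-26,0],"angular":[0,0,0]},
    {"claw":10,"slide":[-22,-26,0],"angular":[0,0,0]},
    {"claw":10,"slide":[-22,-26,0],"angular":[0,0,0]},
    {"claw":10,"slide":[-22,-26,0],"angular":[0,0,0]}
  ]
}}

```text
t: 30.43
ee_pos: [0.4253, -0.2842, 0.2326]
tcp_rot: [-180.0, 0.0, -58.7]
contact_force: [0.9, 0.7, -1.0]
finger_gap: 0.0152
gripper_force: 20.0
```

Emit:
{"fn": "apply_moves", "kwargs": {
  "deltas": [
    {"claw":10,"slide":[0,-1,-25],"angular":[0,0,0]},
    {"claw":10,"slide":[0,-1,-60],"angular":[0,0,0]},
    {"claw":10,"slide":[0,-1,-90],"angular":[0,0,0]},
    {"claw":10,"slide":[0,-1,-120],"angular":[0,0,0]},
    {"claw":10,"slide":[0,-1,-150],"angular":[0,0,0]},
    {"claw":10,"slide":[0,-1,-170],"angular":[0,0,0]},
    {"claw":10,"slide":[0,-1,-180],"angular":[0,0,0]},
    {"claw":10,"slide":[0,-1,-187],"angular":[0,0,0]},
    {"claw":10,"slide":[0,-1,-187],"angular":[0,0,0]},
    {"claw":10,"slide":[0,-1,-187],"angular":[0,0,0]}
  ]
}}

```text
t: 31.27
ee_pos: [0.4255, -0.2863, 0.0465]
tcp_rot: [-180.0, -0.1, -58.7]
contact_force: [0.0, -1.0, -0.9]
finger_gap: 0.0151
gripper_force: 20.0
```

Emit:
{"fn": "apply_moves", "kwargs": {
  "deltas": [
    {"claw":34,"slide":[0,0,0],"angular":[0,0,0]},
    {"claw":34,"slide":[0,0,0],"angular":[0,0,0]},
    {"claw":34,"slide":[0,0,0],"angular":[0,0,0]},
    {"claw":34,"slide":[0,0,0],"angular":[0,0,0]},
    {"claw":34,"slide":[0,0,20],"angular":[0,0,0]},
    {"claw":34,"slide":[0,0,55],"angular":[0,0,0]},
    {"claw":34,"slide":[0,0,95],"angular":[0,0,0]},
    {"claw":34,"slide":[0,15,135],"angular":[0,0,0]},
    {"claw":34,"slide":[15,40,170],"angular":[0,0,0]},
    {"claw":41,"slide":[35,65,190],"angular":[0,0,0]}
  ]
}}

```text
t: 32.1
ee_pos: [0.4593, -0.2226, 0.2393]
tcp_rot: [-179.9, -0.3, -58.9]
contact_force: [1.4, -0.0, 0.1]
finger_gap: 0.0347
gripper_force: 0.0
```

Emit:
{"fn": "apply_moves", "kwargs": {
  "deltas": [
    {"claw":41,"slide":[15,20,0],"angular":[0,0,0]},
    {"claw":41,"slide":[25,30,0],"angular":[0,0,0]},
    {"claw":41,"slide":[25,30,0],"angular":[0,0,0]},
    {"claw":41,"slide":[25,30,0],"angular":[0,0,0]}
  ]
}}

```text
t: 32.43
ee_pos: [0.4842, -0.1913, 0.2354]
tcp_rot: [180.0, -0.0, -58.6]
contact_force: [-0.3, -0.5, -0.4]
finger_gap: 0.0362
gripper_force: 0.0
```

Run:
```python
from h import *
o=get_obs();print(o["ee_pos"],o["tcp_rot"],o["t"])
p=camera("wrist")
for l in levers(p)+[0]+levers(camera("top")):print(l)
im=p["frame"][:,:,::-1];t=camera("top");save(t,"tmp.png",(200,130,480,300),2)
cv2.imwrite("pics/m10.png",np.vstack([cv2.resize(im,(560,350))[:250],cv2.imread("pics/tmp.png")]))
```

```text
[ 0.48423624 -0.19126333  0.23541469] [ 1.79985559e+02 -1.93206164e-02 -5.86393524e+01] 32.4333
('green', 'rocker', array([6.794e-01, 6.100e-02, 1.150e+02]), np.int32(971), {'rocker': np.float64(0.91), 'spider': np.float64(0.66), 'bell': np.float64(0.69)})
('green', 'spider', array([ 0.6416,  0.1467, 14.    ]), np.int32(3845), {'spider': np.float64(0.28), 'bell': np.float64(0.25)})
('blue', 'spider', array([ 0.6056, -0.1995, 47.    ]), np.int32(1054), {'spider': np.float64(0.91), 'bell': np.float64(0.74), 'rocker': np.float64(0.55)})
('blue', 'rocker', array([ 0.5598, -0.1769, 82.    ]), np.int32(1002), {'rocker': np.float64(0.21), 'spider': np.float64(0.14), 'bell': np.float64(0.15)})
0
('green', 'rocker', array([  0.6833,   0.1921, 104.    ]), np.int32(91), {'rocker': np.float64(0.71), 'bell': np.float64(0.53), 'spider': np.float64(0.49)})
('green', 'rocker', array([6.787e-01, 5.810e-02, 1.150e+02]), np.int32(91), {'rocker': np.float64(0.73), 'bell': np.float64(0.46), 'spider': np.float64(0.47)})
('green', 'rocker', array([6.155e-01, 1.283e-01, 1.330e+02]), np.int32(93), {'rocker': np.float64(0.77), 'bell': np.float64(0.56), 'spider': np.float64(0.46)})
('blue', 'rocker', array([  0.5629,  -0.2275, 139.    ]), np.int32(46), {'rocker': np.float64(0.4), 'bell': np.float64(0.39)})
```

View pics/m10.png

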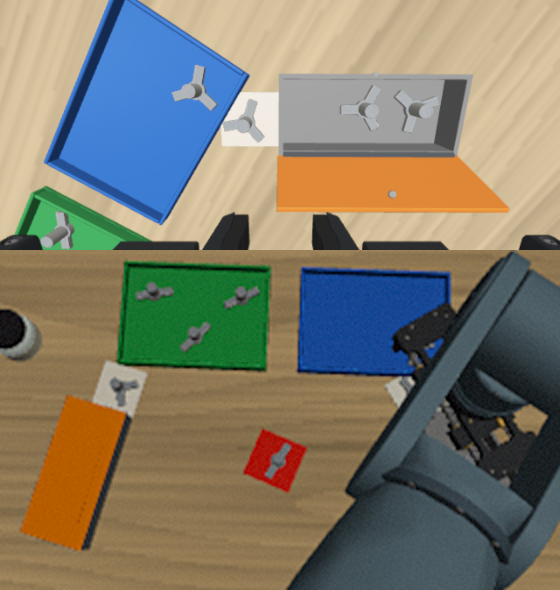

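Two spiders are in the right case, at (370,110) and (420,110), and the left cover is still shut. Last spider: (0.6056, -0.1995).

Emit:
{"fn": "apply_moves", "kwargs": {
  "deltas": [
    {"claw":41,"slide":[30,-2,0],"angular":[0,0,0]},
    {"claw":41,"slide":[60,-4,0],"angular":[0,0,0]},
    {"claw":41,"slide":[90,-6,-20],"angular":[0,0,0]},
    {"claw":41,"slide":[115,-8,-50],"angular":[0,0,0]},
    {"claw":41,"slide":[121,-8,-80],"angular":[0,0,0]},
    {"claw":41,"slide":[121,-8,-110],"angular":[0,0,0]},
    {"claw":41,"slide":[121,-8,-135],"angular":[0,0,0]},
    {"claw":41,"slide":[121,-8,-146],"angular":[0,0,0]},
    {"claw":41,"slide":[121,-8,-146],"angular":[0,0,0]},
    {"claw":41,"slide":[121,-8,-146],"angular":[0,0,0]}
  ]
}}

```text
t: 33.42
ee_pos: [0.6049, -0.2004, 0.0894]
tcp_rot: [180.0, 0.0, -58.8]
contact_force: [-0.2, 0.4, 0.9]
finger_gap: 0.0362
gripper_force: 0.0
```

Emit:
{"fn": "apply_moves", "kwargs": {
  "deltas": [
    {"claw":41,"slide":[0,0,-20],"angular":[0,0,0]},
    {"claw":41,"slide":[0,0,-35],"angular":[0,0,0]},
    {"claw":41,"slide":[0,0,-47],"angular":[0,0,0]},
    {"claw":41,"slide":[0,0,-47],"angular":[0,0,0]},
    {"claw":10,"slide":[0,0,-47],"angular":[0,0,0]},
    {"claw":10,"slide":[0,0,-47],"angular":[0,0,0]},
    {"claw":10,"slide":[0,0,-47],"angular":[0,0,0]},
    {"claw":10,"slide":[0,0,-47],"angular":[0,0,0]},
    {"claw":10,"slide":[0,0,-47],"angular":[0,0,0]}
  ]
}}

```text
t: 34.17
ee_pos: [0.6059, -0.2, 0.0434]
tcp_rot: [-180.0, -0.1, -58.7]
contact_force: [0.3, 1.2, 2.7]
finger_gap: 0.0154
gripper_force: 20.0
```

Emit:
{"fn": "apply_moves", "kwargs": {
  "deltas": [
    {"claw":10,"slide":[0,0,30],"angular":[0,0,0]},
    {"claw":10,"slide":[0,0,65],"angular":[0,0,0]},
    {"claw":10,"slide":[0,0,100],"angular":[0,0,0]},
    {"claw":10,"slide":[-20,-8,135],"angular":[0,0,0]},
    {"claw":10,"slide":[-50,-21,165],"angular":[0,0,0]},
    {"claw":10,"slide":[-80,-34,185],"angular":[0,0,0]},
    {"claw":10,"slide":[-110,-47,190],"angular":[0,0,0]},
    {"claw":10,"slide":[-129,-55,190],"angular":[0,0,0]},
    {"claw":10,"slide":[-129,-55,190],"angular":[0,0,0]},
    {"claw":10,"slide":[-129,-55,190],"angular":[0,0,0]}
  ]
}}

```text
t: 35.0
ee_pos: [0.4757, -0.255, 0.2327]
tcp_rot: [-180.0, -0.0, -58.9]
contact_force: [1.1, 0.3, -0.7]
finger_gap: 0.0153
gripper_force: 20.0
```

Emit:
{"fn": "apply_moves", "kwargs": {
  "deltas": [
    {"claw":10,"slide":[0,0,-25],"angular":[0,0,0]},
    {"claw":10,"slide":[0,0,-60],"angular":[0,0,0]},
    {"claw":10,"slide":[0,0,-90],"angular":[0,0,0]},
    {"claw":10,"slide":[0,0,-120],"angular":[0,0,0]},
    {"claw":10,"slide":[0,0,-150],"angular":[0,0,0]},
    {"claw":10,"slide":[0,0,-170],"angular":[0,0,0]},
    {"claw":10,"slide":[0,0,-180],"angular":[0,0,0]},
    {"claw":10,"slide":[0,0,-187],"angular":[0,0,0]},
    {"claw":10,"slide":[0,0,-187],"angular":[0,0,0]},
    {"claw":10,"slide":[0,0,-187],"angular":[0,0,0]}
  ]
}}

```text
t: 35.83
ee_pos: [0.4772, -0.2549, 0.046]
tcp_rot: [-180.0, -0.1, -58.7]
contact_force: [0.6, 0.6, 0.0]
finger_gap: 0.0154
gripper_force: 20.0
```

Emit:
{"fn": "apply_moves", "kwargs": {
  "deltas": [
    {"claw":34,"slide":[0,0,0],"angular":[0,0,0]},
    {"claw":34,"slide":[0,0,0],"angular":[0,0,0]},
    {"claw":34,"slide":[0,0,0],"angular":[0,0,0]},
    {"claw":34,"slide":[0,0,0],"angular":[0,0,0]},
    {"claw":34,"slide":[0,0,20],"angular":[0,0,0]},
    {"claw":34,"slide":[0,0,55],"angular":[0,0,0]},
    {"claw":34,"slide":[0,0,95],"angular":[0,0,0]},
    {"claw":34,"slide":[-10,8,135],"angular":[0,0,0]},
    {"claw":34,"slide":[-35,20,170],"angular":[0,0,0]},
    {"claw":34,"slide":[-65,35,190],"angular":[0,0,0]}
  ]
}}

```text
t: 36.67
ee_pos: [0.4129, -0.2211, 0.2393]
tcp_rot: [-179.9, -0.4, -58.7]
contact_force: [-0.2, 0.2, 0.2]
finger_gap: 0.0296
gripper_force: 0.0
```

Emit:
{"fn": "apply_moves", "kwargs": {
  "deltas": [
    {"claw":0,"slide":[-20,10,0],"angular":[0,0,0]},
    {"claw":0,"slide":[-36,18,0],"angular":[0,0,0]},
    {"claw":0,"slide":[-36,18,0],"angular":[0,0,0]},
    {"claw":0,"slide":[-36,18,0],"angular":[0,0,0]}
  ]
}}

```text
t: 37.0
ee_pos: [0.3756, -0.202, 0.2357]
tcp_rot: [-180.0, -0.1, -58.8]
contact_force: [-0.1, -0.2, 0.3]
finger_gap: 0.0055
gripper_force: 0.0
```

Run:
```python
from h import *
o=get_obs();print(o["ee_pos"],o["tcp_rot"],o["t"])
p=camera("wrist");save(p,"w11.png")
```

```text
[ 0.37562387 -0.20196083  0.23567438] [-1.79962141e+02 -1.19098089e-01 -5.87772316e+01] 37.0
```

View pics/w11.png

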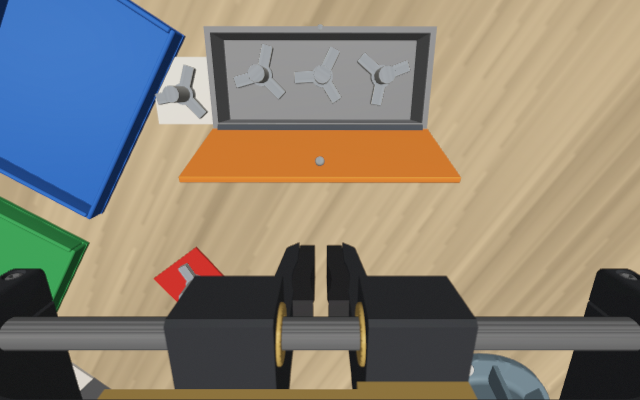

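All three spiders lie flat in the right case, at (260,75), (322,75) and (385,75). Closing its cover the same way.

Emit:
{"fn": "apply_moves", "kwargs": {
  "deltas": [
    {"claw":0,"slide":[-1,0,-30],"angular":[0,0,0]},
    {"claw":0,"slide":[-1,0,-60],"angular":[0,0,0]},
    {"claw":0,"slide":[-1,0,-85],"angular":[0,0,0]},
    {"claw":0,"slide":[-1,0,-100],"angular":[0,0,0]},
    {"claw":0,"slide":[-1,0,-100],"angular":[0,0,0]},
    {"claw":0,"slide":[-1,0,-100],"angular":[0,0,0]}
  ]
}}

```text
t: 37.55
ee_pos: [0.3748, -0.2018, 0.1343]
tcp_rot: [180.0, 0.1, -58.7]
contact_force: [0.7, -0.7, 0.5]
finger_gap: 0.0003
gripper_force: 0.0
```

Emit:
{"fn": "apply_moves", "kwargs": {
  "deltas": [
    {"claw":0,"slide":[6,-10,0],"angular":[0,0,0]},
    {"claw":0,"slide":[13,-21,0],"angular":[0,0,0]},
    {"claw":0,"slide":[20,-33,0],"angular":[0,0,0]},
    {"claw":0,"slide":[26,-44,1],"angular":[0,0,0]},
    {"claw":0,"slide":[33,-55,2],"angular":[0,0,0]},
    {"claw":0,"slide":[38,-63,-2],"angular":[0,0,0]},
    {"claw":0,"slide":[43,-71,-7],"angular":[0,0,0]},
    {"claw":0,"slide":[47,-78,-14],"angular":[0,0,0]},
    {"claw":0,"slide":[50,-84,-21],"angular":[0,0,0]},
    {"claw":0,"slide":[50,-84,-21],"angular":[0,0,0]}
  ]
}}

```text
t: 38.38
ee_pos: [0.4252, -0.2872, 0.1135]
tcp_rot: [-180.0, -0.0, -58.8]
contact_force: [-0.5, 0.5, 0.3]
finger_gap: 0.0005
gripper_force: 0.2
```

Emit:
{"fn": "apply_moves", "kwargs": {
  "deltas": [
    {"claw":0,"slide":[3,-4,-10],"angular":[0,0,0]},
    {"claw":0,"slide":[5,-9,-20],"angular":[0,0,0]},
    {"claw":0,"slide":[7,-11,-28],"angular":[0,0,0]},
    {"claw":0,"slide":[7,-12,-34],"angular":[0,0,0]},
    {"claw":0,"slide":[7,-12,-37],"angular":[0,0,0]},
    {"claw":0,"slide":[7,-12,-39],"angular":[0,0,0]},
    {"claw":0,"slide":[7,-12,-40],"angular":[0,0,0]},
    {"claw":0,"slide":[7,-12,-40],"angular":[0,0,0]}
  ]
}}

```text
t: 39.05
ee_pos: [0.4317, -0.2979, 0.0752]
tcp_rot: [180.0, -0.0, -58.7]
contact_force: [-3.3, 3.1, 10.2]
finger_gap: 0.0005
gripper_force: 5.1
```

Emit:
{"fn": "apply_moves", "kwargs": {
  "deltas": [
    {"claw":0,"slide":[0,0,30],"angular":[0,0,0]},
    {"claw":0,"slide":[0,0,70],"angular":[0,0,0]},
    {"claw":0,"slide":[0,0,110],"angular":[0,0,0]},
    {"claw":0,"slide":[0,35,145],"angular":[0,0,0]},
    {"claw":0,"slide":[0,70,160],"angular":[0,0,0]},
    {"claw":0,"slide":[0,105,160],"angular":[0,0,0]},
    {"claw":0,"slide":[0,140,160],"angular":[0,0,0]},
    {"claw":0,"slide":[0,160,160],"angular":[0,0,0]},
    {"claw":0,"slide":[0,160,160],"angular":[0,0,0]},
    {"claw":0,"slide":[0,160,160],"angular":[0,0,0]}
  ]
}}

```text
t: 39.88
ee_pos: [0.4315, -0.137, 0.2342]
tcp_rot: [180.0, -0.0, -58.6]
contact_force: [-0.6, 0.8, -0.1]
finger_gap: 0.0003
gripper_force: 0.0
```

Run:
```python
from h import *
o=get_obs();print(o["ee_pos"],o["t"])
s=camera("scene");t=camera("top");save(t,"tmp.png",(150,120,530,300),1.6);save(s,"tmp2.png",(120,100,500,290),1.6)
cv2.imwrite("pics/m12.png",np.vstack([cv2.imread("pics/tmp2.png"),cv2.imread("pics/tmp.png")]))
```

```text
[ 0.43153776 -0.1370273   0.2342349 ] 39.8833
```

View pics/m12.png

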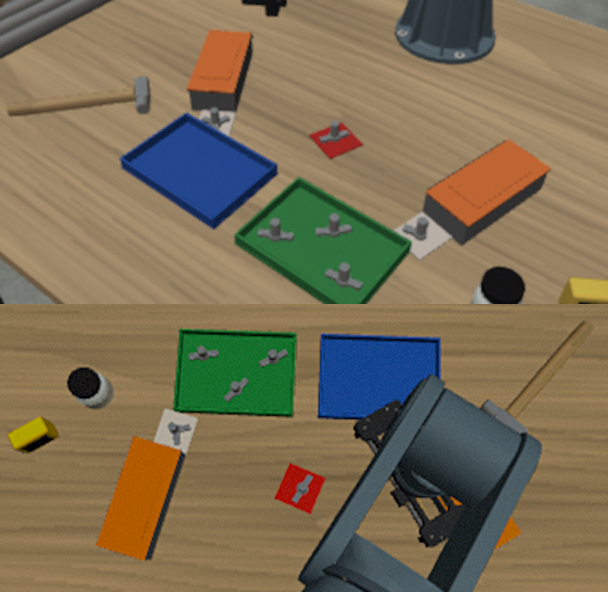

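Both covers are flat and shut, at (220,65) and (490,185) in the scene view. Only the three rockers remain, in the green bin, and the blue bin is empty. The jar, tape measure and hammer are where they started.

```bash
python3 -c "
from workcell import *
print(finish_job())"
```

```text
the job is handed in; nothing more can be done
None
```

The job is handed in at about 40 s with no verdict shown: three bell cranks are in the left case and three spiders in the right, both covers were pressed fully shut, and the three rockers were left in the bins. During one pick the fingers pressed on a bell crank with a wrist force of about 90 N, under the 120 N limit.

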